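Scan reagent bottles side by side and load the analyser lane

ROBOT

A 6-joint arm with a two-finger parallel gripper is mounted at the origin on the work surface. World frame = base frame: x ahead of the robot, y to its left, z up, the work surface at z = 0. Lengths are in m, angles in rad, forces in N, time in s.
With the tool pointing down it reaches from about 0.375 to 0.925 m from the base axis. Payload 5.7 kg.
Tool frame: the origin (TCP) lies at the very end of the fingers, on their centre line; the grasp point (between the pads) lies 19 mm behind it (env.grip_point_offset is the distance from the TCP to the grasp point, in m); z points along the fingers, y is the line along which they close (so a half turn about z gives the same grasp; the last joint's range is limited). The gripper opens to 85 mm and grips with 20 to 120 N. Pads are 22 mm wide; open, the fingers measure 114 mm over their backs; the gripper's body (76 mm by 85 mm) begins 54 mm behind the grasp point. The pads swing forward as they close: fully open they stand 13 mm farther back than shut.
Start: joints at [-1.221, 0.359, 1.51, -0, 1.272, -0.115], TCP at [0.269, -0.536, 0.231] pointing down, gripper open.
Joint ranges: [-2.97, 2.97], [-1.01, 2.36], [0.21, 2.38], [-0.96, 4.11], [0.2, 2.71], [-2.98, 2.98]. Speed limits (rad/s): [2.39, 2.39, 3.14, 3.14, 3.14, 3.14].

INTERFACE

Orientations are given as a unit quaternion [w, x, y, z].
In Python, from rig import env gives the robot as it stands.
- The arm moves only by the tool servo_tool, never from a script. Its argument "steps" is a list of rows, each a list of 5 numbers: the finger opening in mm, from 0 to 85.4, then the shift along the world's x, y, z in mm, then the turn about the world's z in rad. A call has 1 to 12 rows; each row is the pose to reach, as a shift and turn from the pose commanded when the call began; what a row does not reach only later rows make up. A row lasts 1/8 s, in which the tool goes at most 62.5 mm and 10.7 degrees, less where a joint would pass 70% of its speed; a pose out of reach is approached as far as the arm can. A call with a gripper value outside its range is refused whole. The fingers move at their own pace and stop on an object; "newtons" is the grip in N (left out, the last holds). Time passes only in rows, so rows that repeat a pose let the fingers close. It gives the time, the measured TCP pose, the force, the opening and the grip force at its end, in the units of the state.
- env.get_obs(): the state, without advancing time (a new reading comes with each control period).
- env.get_image(name): name is "scene" or "top" or "wrist"; returns (picture, depth): 384x512x3 uint8, blue, green, red; 384x512 float32, m along the optical axis (not along the pixel's ray), 0 where there is no reading.
- env.get_calibration(name): a dict with "fovy" (degrees; the focal length in pixels is half the picture's height over the tangent of half this angle, whatever the lens; pixels are square), "cx", "cy" (the principal point, pixels), "k1" (the pictures are not rectified: a ray, as slopes to the right and down, at radius r is drawn at 1 + k1 r^2 times it, then the intrinsics apply), "R" (3x3) and "t" (3): a world point X has camera coordinates R X + t. Camera axes: x right, y down, z forward; pixel columns grow to the right and rows downward; lengths in m; the calibration is good to about 2 mm. A picture is of the moment at which its call begins: read the wrist's pose just before it. get_calibration takes no time and is no camera call; for the wrist camera it gives the pose at the moment of the call.
- env.job_done(): hands the job in; it is judged then, once.
The state is a dict: "t": time; "joint_positions": joint angles; "joint_vel": joint speeds; "tau": joint torques, N m; "tcp_pos": TCP position; "tcp_rot": TCP orientation; "contact_force": force on the tool from outside, world axes, zero at the start; "torque": the same for the moment, N m; "width": opening from 0.0 (shut) to 1.0 (fully open); "finger_force": force on a finger pad.
Only numpy, scipy, OpenCV 4.12 (cv2) and the standard library are available. Lean on these libraries where they do the work, as an engineer would, in place of code of your own. Each camera call takes 0.05 s, during which the arm holds its last target. There are 200 camera calls.

TASK

Register the reagent bottles and load the analyser: take the bottles in the order black cap, green cap, orange cap (only two may be there) and hold each one upright and still at the reading point of the code reader, lifted level with its window, with first the red, then the yellow, then the blue side squarely facing the window, two seconds each. Slide the bottles upright, one behind the other, into the analyser's loading lane under its lips until all are inside behind the gate line, then shut the red gate fully behind them; leave the other things on the bench alone.

Things in the scene. Friction and masses are not known exactly. Their poses are not given: they have to be found in the camera images.
- bottle_black: Reagent bottle, black cap; may be absent. White square body 60 x 60 mm, 74 high; neck 28 across; round cap 38 across from 92 to 124 mm up (grip here). 0.25 kg. Origin: centre of underside, z up. Bar-code labels, each repeated as a stripe on the shoulder: red on the +y side, yellow -x, blue -y (anticlockwise from above); +x blank.
- bottle_black_red (a point): Centre of the red side of that bottle, on its face, 40 mm above its underside.
- bottle_black_yellow (a point): Centre of the yellow side of that bottle, on its face, 40 mm above its underside.
- bottle_black_blue (a point): Centre of the blue side of that bottle, on its face, 40 mm above its underside.
- bottle_green: Reagent bottle, green cap; may be absent. White square body 60 x 60 mm, 74 high; neck 28 across; round cap 38 across from 92 to 124 mm up (grip here). 0.25 kg. Origin: centre of underside, z up. Bar-code labels, each repeated as a stripe on the shoulder: red on the +y side, yellow -x, blue -y (anticlockwise from above); +x blank.
- bottle_green_red (a point): Centre of the red side of that bottle, on its face, 40 mm above its underside.
- bottle_green_yellow (a point): Centre of the yellow side of that bottle, on its face, 40 mm above its underside.
- bottle_green_blue (a point): Centre of the blue side of that bottle, on its face, 40 mm above its underside.
- bottle_orange: Reagent bottle, orange cap; may be absent. White square body 60 x 60 mm, 74 high; neck 28 across; round cap 38 across from 92 to 124 mm up (grip here). 0.25 kg. Origin: centre of underside, z up. Bar-code labels, each repeated as a stripe on the shoulder: red on the +y side, yellow -x, blue -y (anticlockwise from above); +x blank.
- bottle_orange_red (a point): Centre of the red side of that bottle, on its face, 40 mm above its underside.
- bottle_orange_yellow (a point): Centre of the yellow side of that bottle, on its face, 40 mm above its underside.
- bottle_orange_blue (a point): Centre of the blue side of that bottle, on its face, 40 mm above its underside.
- reader: Fixed code reader, grey box 60 x 84 mm on a dark foot, 105 mm high. Origin at table level. Its window (black with a red line) is on the -x face, 21 mm from the origin and 64 mm up, and looks along -x. A blue and grey patch printed on the table shows where a bottle is held.
- reader_spot (a point): Reading point: 29 mm in front of the window, on its axis, 64 mm above the table. The centre of the side being read belongs here, squarely facing the window: the bottle's axis is then 59 mm from the window, its underside 24 mm above the table. Axes as the reader's.
- lane: Fixed aluminium loading lane of the white analyser. Origin: on the table, middle of the lane's mouth; +x runs into the lane, z up. Two rails, 66 mm apart inside, 82 mm outside, 88 mm high, from x = 0 to the stop plate at 215 mm. Its floor is the table. Three bottles fit; each one pushes on those already inside. Analyser housing: x 80 to 330, y -51 to -291 mm, 150 mm high.
- lane_lips (a point): Middle of the slot between the steel lips, at the mouth, 88 mm above the table. The lips (83 to 88 mm high, 44 mm apart) reach over the bottles' shoulders, 9 mm clear, for the lane's whole length, so a bottle cannot be lowered in; it is slid in through the mouth, cap above the lips.
- lane_apron (a point): Point on the table before the mouth, 85 mm out along the lane's -x, where a bottle can be set down. Guide wings 22 mm high flare out between it and the mouth: 72 mm apart at x = -23, 100 mm apart at x = -67 mm of the lane. The strip of table from here to before the reader, about 420 mm ahead of the robot base, is clear.
- gate (a joint): Sliding red gate across the lane's mouth, a plate 72 mm wide, 64 mm high, at x = -12 mm of the lane. In m: 0 = shut (centred on the lane), grows to 0.1 as it slides along the lane's -y; starts open. It stays where it is left; 1.5 N friction.
- gate_post (a point): Grip point on the gate's black post (16 x 16 mm, 64 to 136 mm above the table): on its axis, 118 mm up. Moves with the gate.
- sample_cup: Bystander, to be left alone: sample cup with red lid, 44 mm across, 60 mm high. Origin under its centre.
- dish: Bystander, to be left alone: clear round dish, 60 mm across, 14 mm high. Origin under its centre.
- tip_box: Bystander, to be left alone: blue tip box 80 x 110 x 45 mm. Origin under its centre.
- marker: Bystander, to be left alone: black marker pen 130 mm long. Origin under its centre.
- mouse: Bystander, to be left alone: black and red computer mouse. Origin under its centre.

How it is judged:
On the way, in this order (a step that is already met when the one before it is completed fails the run):
1. the black-capped bottle is held with its red side at the reading point, squarely facing the reader (distance between bottle_black_red and reader_spot below 0.018 m and angle between the y axis of bottle_black and the x axis of reader, either way round below 0.2 rad and angle between bottle_black's own z axis and vertical below 0.2 rad and contact force between the fingers and bottle_black above 0.5 N), for 1 s.
2. the black-capped bottle is held with its yellow side at the reading point, squarely facing the reader (distance between bottle_black_yellow and reader_spot below 0.018 m and angle between the x axis of bottle_black and the x axis of reader, either way round below 0.2 rad and angle between bottle_black's own z axis and vertical below 0.2 rad and contact force between the fingers and bottle_black above 0.5 N), for 1 s.
3. the black-capped bottle is held with its blue side at the reading point, squarely facing the reader (distance between bottle_black_blue and reader_spot below 0.018 m and angle between the y axis of bottle_black and the x axis of reader, either way round below 0.2 rad and angle between bottle_black's own z axis and vertical below 0.2 rad and contact force between the fingers and bottle_black above 0.5 N), for 1 s.
4. the green-capped bottle is held with its red side at the reading point, squarely facing the reader (distance between bottle_green_red and reader_spot below 0.018 m and angle between the y axis of bottle_green and the x axis of reader, either way round below 0.2 rad and angle between bottle_green's own z axis and vertical below 0.2 rad and contact force between the fingers and bottle_green above 0.5 N), for 1 s.
5. the green-capped bottle is held with its yellow side at the reading point, squarely facing the reader (distance between bottle_green_yellow and reader_spot below 0.018 m and angle between the x axis of bottle_green and the x axis of reader, either way round below 0.2 rad and angle between bottle_green's own z axis and vertical below 0.2 rad and contact force between the fingers and bottle_green above 0.5 N), for 1 s.
6. the green-capped bottle is held with its blue side at the reading point, squarely facing the reader (distance between bottle_green_blue and reader_spot below 0.018 m and angle between the y axis of bottle_green and the x axis of reader, either way round below 0.2 rad and angle between bottle_green's own z axis and vertical below 0.2 rad and contact force between the fingers and bottle_green above 0.5 N), for 1 s.
7. the orange-capped bottle is held with its red side at the reading point, squarely facing the reader (distance between bottle_orange_red and reader_spot below 0.018 m and angle between the y axis of bottle_orange and the x axis of reader, either way round below 0.2 rad and angle between bottle_orange's own z axis and vertical below 0.2 rad and contact force between the fingers and bottle_orange above 0.5 N), for 1 s.
8. the orange-capped bottle is held with its yellow side at the reading point, squarely facing the reader (distance between bottle_orange_yellow and reader_spot below 0.018 m and angle between the x axis of bottle_orange and the x axis of reader, either way round below 0.2 rad and angle between bottle_orange's own z axis and vertical below 0.2 rad and contact force between the fingers and bottle_orange above 0.5 N), for 1 s.
9. the orange-capped bottle is held with its blue side at the reading point, squarely facing the reader (distance between bottle_orange_blue and reader_spot below 0.018 m and angle between the y axis of bottle_orange and the x axis of reader, either way round below 0.2 rad and angle between bottle_orange's own z axis and vertical below 0.2 rad and contact force between the fingers and bottle_orange above 0.5 N), for 1 s.
At the end, for the whole second after the job is handed in: Every bottle that is present stands upright (within 0.25 rad) on the table inside the lane (origin 18 to 200 mm behind the mouth, within 12 mm of its middle line, underside lower than 15 mm), released, and the gate is shut to within 6 mm (value of joint gate below 0.006 m and x of bottle_black in the frame of lane between 0.018 and 0.2 m and y of bottle_black in the frame of lane between -0.012 and 0.012 m and height (world z) of each of bottle_black, bottle_green, bottle_orange below 0.015 m and angle between each of bottle_black, bottle_green, bottle_orange's own z axis and vertical below 0.25 rad and x of bottle_green in the frame of lane between 0.018 and 0.2 m and y of bottle_green in the frame of lane between -0.012 and 0.012 m and x of bottle_orange in the frame of lane between 0.018 and 0.2 m and y of bottle_orange in the frame of lane between -0.012 and 0.012 m); the robot touches nothing.
It fails at once if a bystander is shifted by more than 50 mm (distance of any of sample_cup, dish, tip_box, marker, mouse from where it was at the start of the episode above 0.05 m).
Of bottle_black, bottle_green, bottle_orange only 2 to 3 are there at a start; the rules pass over those that are not, and their reading is None.
At some moment in a run one of bottle_black, bottle_green, bottle_orange may be knocked a few centimetres aside while the robot is not near it.
Once in a run the grip may slacken for a moment while it holds something.
It also fails if it takes over 210 s, if anything falls off the work surface, if the arm or the gripper's body presses on something with over 40 N, if the wrist force passes 120 N, or if a joint passes its speed limit or range.

## Working session

There is one attempt and no reset: what is moved stays moved. The work goes in short steps, Python scripts to look and compute and a tool call to move; the robot and the scene stay as the last step left them, time stands still between calls to the robot, and variables do not carry over. Pictures are saved under pics/ and viewed, at most 14 in all, crops included, and the job is handed in when it is done.

Besides the shell and the picture viewer there is one more tool, called after "Request:" as name([rows], argument=value, ...), one row to a line, values as JSON. servo_tool: Moves the arm, as the interface text tells. Its arguments: {"type":"object","properties":{"steps":{"type":"array"},"newtons":{"type":"number"}},"required":["steps"]}

```bash
ls; mkdir -p pics; cat > h.py <<'E'
import numpy as np, cv2
from rig import env
def grab(n):
    c=env.get_calibration(n); im,d=env.get_image(n); return im,d,c
def rays(c,uv,shape=(384,512)):
    f=shape[0]/2/np.tan(np.radians(c["fovy"])/2)
    uv=np.atleast_2d(np.asarray(uv,float))
    q=(uv-[c["cx"],c["cy"]])/f; p=q.copy()
    for _ in range(20): p=q/(1+c["k1"]*(p**2).sum(1,keepdims=True))
    return np.c_[p,np.ones(len(p))]
def onz(c,uv,z):
    R=np.array(c["R"]);t=np.array(c["t"]);r=rays(c,uv)@R; C=-R.T@t
    return C+r*((z-C[2])/r[:,2])[:,None]
def deep(c,uv,d):
    R=np.array(c["R"]);t=np.array(c["t"])
    return (rays(c,uv)*np.asarray(d).reshape(-1,1)-t)@R
E
python3 - <<'E'
from h import *
for n in("scene","top"):
    im,d,c=grab(n); cv2.imwrite(f"pics/{n}0.png",im); np.savez(f"{n}0.npz",im=im,d=d); print(n,c)
o=env.get_obs(); print(o, env.grip_point_offset)
E
```

```text
pics
scene {'fovy': 57.565963431766974, 'cx': 252.92458300985288, 'cy': 192.37337993641603, 'k1': -0.006299836770104307, 'R': array([[ 0.35873571,  0.93343415, -0.00306335],
       [ 0.75490243, -0.29204988, -0.58722158],
       [-0.54902732,  0.20834483, -0.80942043]]), 't': array([-0.33699455, -0.32103019,  1.26201688])}
top {'fovy': 56.90367408476314, 'cx': 253.97744585973794, 'cy': 196.67254563560198, 'k1': -0.0843138986716483, 'R': array([[ 0.0238869 , -0.99924534,  0.03062945],
       [-0.99131849, -0.02763764, -0.12854497],
       [ 0.12929449, -0.027293  , -0.99123056]]), 't': array([0.12522255, 0.54542683, 1.09222572])}
{'t': 0.1, 'joint_positions': array([-1.22108241e+00,  3.59436140e-01,  1.51133935e+00,  1.89673136e-05,
        1.27252976e+00, -1.15122155e-01]), 'joint_vel': array([-0.00066942, -0.00163235, -0.00254367, -0.00038432, -0.00093853,
        0.00100185]), 'tau': array([ 4.58677659e-04, -5.28652561e+01, -2.79351926e+01, -1.76354438e-04,
        5.10274636e-03,  1.33499304e-05]), 'tcp_pos': array([ 0.26873565, -0.53574713,  0.23053001]), 'tcp_rot': array([-8.51474995e-04,  9.73112578e-01,  2.30328413e-01, -9.12098409e-05]), 'contact_force': array([-0.3473097 , -0.45567779, -0.33471013]), 'torque': array([ 0.02317796, -0.00771328,  0.01901335]), 'finger_force': 0.0, 'width': 1.0002538437338593} 0.0187
```

View pics/scene0.png

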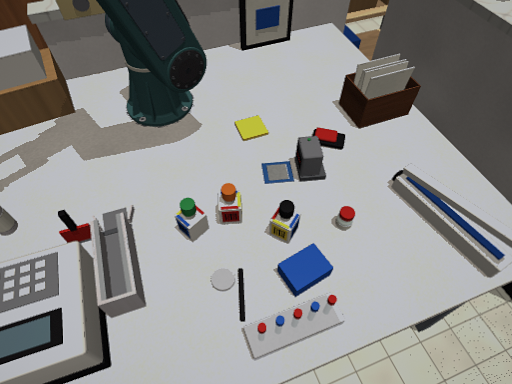

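View pics/top0.png

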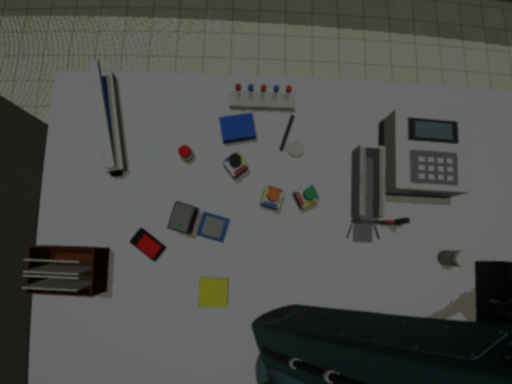

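Three bottles are present. In the scene view the caps are black at (287,208), green at (188,206) and orange at (229,191). The reader is at (310,157) with its patch at (277,172), and the lane mouth is near (112,215) with the gate open at (72,230). In the top view the caps are at (235,158), (310,191) and (272,194), and the lane mouth is near (365,222). I'll enlarge these areas and measure them.

```bash
python3 - <<'E'
from h import *
T=np.load("top0.npz")["im"];S=np.load("scene0.npz")["im"]
a=cv2.resize(T[130:250,150:340],None,fx=4.2,fy=4.2,interpolation=cv2.INTER_CUBIC)[:504]
a=cv2.convertScaleAbs(a,alpha=1.5)
cv2.imwrite("pics/c1.png",a[:, :798])
b=cv2.resize(S[140:245,165:355],None,fx=4.2,fy=4.2,interpolation=cv2.INTER_CUBIC);cv2.imwrite("pics/c2.png",b[:,:798])
l=cv2.resize(T[135:255,325:425],None,fx=5,fy=5,interpolation=cv2.INTER_CUBIC);cv2.imwrite("pics/c3.png",cv2.convertScaleAbs(l,alpha=1.5))
E
```

```text
(no output)
```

View pics/c1.png

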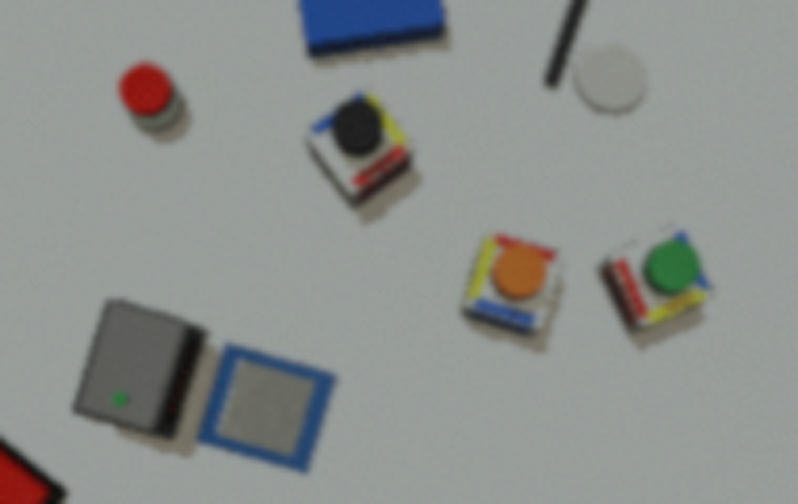

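View pics/c2.png

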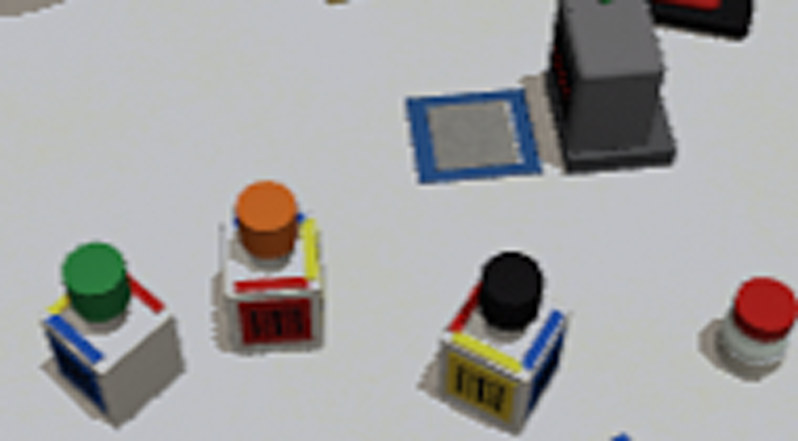

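View pics/c3.png

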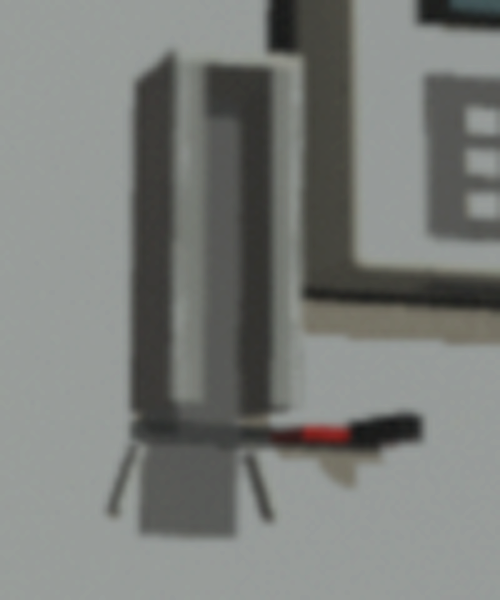

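The crops show the stripes clearly. In c1, the black bottle has red to the lower right, yellow upper right and blue upper left. The orange bottle has red on top, yellow left and blue below. The green bottle has red left, yellow below and blue upper right. The patch is at about (267,408) and the reader at about (140,368). In c3 the lane mouth is at y≈410, the wings sit below it and the post is at (395,428).

```bash
cat >> h.py <<'E'
HUE=dict(red=((170,8),110),orange=((9,18),110),yellow=((22,35),110),green=((45,80),80),blue=((100,125),110))
def mask(im,n,vmin=40):
    h,s,v=cv2.split(cv2.cvtColor(im,cv2.COLOR_BGR2HSV)); (a,b),sm=HUE[n]
    k=((h>=a)&(h<=b)) if a<b else ((h>=a)|(h<=b))
    return k&(s>=sm)&(v>=vmin)
def blobs(m,amin=8):
    n,l,st,ce=cv2.connectedComponentsWithStats(m.astype(np.uint8))
    return [(ce[i],st[i,4],l==i) for i in range(1,n) if st[i,4]>=amin]
def cloud(c,d):
    v,u=np.mgrid[:384,:512]; return deep(c,np.c_[u.ravel(),v.ravel()],d.ravel()).reshape(384,512,3)
E
python3 - <<'E'
from h import *
for n in("top","scene"):
    z=np.load(n+"0.npz");im,d=z["im"],z["d"];c=env.get_calibration(n)
    P=cloud(c,d); print(n)
    tab=P[150:170,200:220] if n=="top" else P[100:120,220:240]; print("table z",tab[...,2].mean(),tab[...,2].std())
    for k in HUE:
        for ce,a,m in blobs(mask(im,k)):
            q=np.median(P[m&(d>0)],0) if (m&(d>0)).any() else None
            if q is not None and 0.3<q[0]<0.9 and abs(q[1])<.5: print(k,ce.round(1),a,q.round(3), "zmax",np.percentile(P[m][:,2],90).round(3))
    g=cv2.cvtColor(im,cv2.COLOR_BGR2HSV)
    for ce,a,m in blobs(g[...,2]<45 if n=="scene" else g[...,2]<40):
        q=np.median(P[m&(d>0)],0) 
        if 0.3<q[0]<0.9 and abs(q[1])<.5:print("dark",ce.round(1),a,q.round(3),np.percentile(P[m][:,2],90).round(3))
E
```

```text
top
table z 0.003399310785819114 0.05739222088401382
red [237.7  86.4] 22 [0.878 0.199 0.107] zmax 0.109
red [263.   87.1] 22 [0.879 0.121 0.106] zmax 0.108
red [288.7  88.4] 22 [0.877 0.04  0.107] zmax 0.109
red [184.3 151.1] 121 [0.677 0.363 0.06 ] zmax 0.063
red [240.3 169.5] 37 [0.622 0.186 0.074] zmax 0.077
red [270.1 187.2] 8 [0.568 0.092 0.076] zmax 0.093
red [278.4 189.5] 10 [0.559 0.064 0.076] zmax 0.121
red [299.9 198.9] 35 [ 0.533 -0.001  0.075] zmax 0.078
red [389.6 221.9] 30 [ 0.47  -0.292  0.063] zmax 0.067
red [148.3 245.8] 366 [0.378 0.466 0.031] zmax 0.035
orange [273.2 194.2] 129 [0.54  0.086 0.124] zmax 0.127
yellow [242.3 159.9] 19 [0.647 0.18  0.075] zmax 0.123
yellow [264.6 193.1] 37 [0.549 0.107 0.075] zmax 0.077
yellow [310.3 202.6] 39 [ 0.522 -0.035  0.075] zmax 0.077
green [309.8 193.2] 121 [ 0.545 -0.023  0.125] zmax 0.126
green [178.  224.5] 8 [0.444 0.362 0.108] zmax 0.109
blue [250.4  86.9] 19 [0.878 0.162 0.105] zmax 0.108
blue [275.8  87.8] 19 [0.877 0.081 0.107] zmax 0.109
blue [237.1 126.8] 789 [0.767 0.2   0.045] zmax 0.048
blue [227.2 159. ] 10 [0.
[... 2330 characters left out ...]
max 0.107
blue [279.6 320.3] 69 [0.882 0.08  0.106] zmax 0.108
dark [314. 132.] 9 [0.35  0.441 0.019] 0.022
dark [334.4 142. ] 197 [0.412 0.486 0.019] 0.022
dark [302.3 164.6] 220 [0.49  0.324 0.051] 0.093
dark [286.1 209. ] 223 [0.65  0.199 0.123] 0.125
dark [ 67.1 220.2] 184 [ 0.481 -0.306  0.11 ] 0.136
dark [225.4 216.8] 8 [0.568 0.064 0.037] 0.052
dark [230.6 216.1] 10 [0.571 0.079 0.043] 0.052
dark [235.4 215.4] 9 [0.575 0.091 0.044] 0.049
dark [182.4 228.1] 34 [ 0.563 -0.051  0.045] 0.056
dark [294.7 228.3] 19 [0.663 0.224 0.035] 0.046
dark [241.2 295.3] 219 [0.773 0.034 0.013] 0.014
dark [ 39.5 334.2] 893 [ 0.762 -0.342  0.149] 0.151
dark [ 91.5 355.8] 697 [ 0.813 -0.283  0.031] 0.044
```

```bash
python3 - <<'E'
from h import *
for n in("top","scene"):
    z=np.load(n+"0.npz");im,d=z["im"],z["d"];c=env.get_calibration(n);P=cloud(c,d);Z=P[...,2];print(n)
    ok=d>0
    def rect(m,t):
        q=P[m][:,:2]*1000; (cx,cy),(w,h),a=cv2.minAreaRect(q.astype(np.float32)); print(t,len(q),"c",round(cx,1),round(cy,1),"wh",round(w,1),round(h,1),"ang",round(a,1))
    box=lambda x0,x1,y0,y1:(P[...,0]>x0)&(P[...,0]<x1)&(P[...,1]>y0)&(P[...,1]<y1)&ok
    # shoulder + cap
    for k,(x,y) in dict(black=(.643,.200),green=(.55,-.023),orange=(.545,.085)).items():
        b=box(x-.05,x+.05,y-.05,y+.05)
        m=b&(Z>.118)&(Z<.130); q=P[m][:,:2]*1000;(u,v),r=cv2.minEnclosingCircle(q.astype(np.float32)); print(k,"cap",np.round((u,v,r),1),q.mean(0).round(1))
        rect(b&(Z>.069)&(Z<.082),k+" shoulder")
        cen=q.mean(0)
        for s in("red","yellow","blue"):
            mm=mask(im,s)&b&(Z>.069)&(Z<.082)
            if mm.sum()>5:
                w=P[mm][:,:2].mean(0)*1000; print("   ",s,w.round(1),"dir",np.degrees(np.arctan2(*(w-cen)[::-1])).round(1))
    rect(mask(im,"blue")&box(.38,.51,.2,.33)&(abs(Z)<.01),"patch")
    rect(box(.36,.55,.27,.42)&(Z>.1)&(Z<.111),"reader top")
    rect(box(.4,.75,-.3,-.15)&(Z>.080)&(Z<.094),"rails")
    rect(box(.42,.52,-.36,-.24)&(Z>.131)&(Z<.141),"post top")
    m=mask(im,"red")&box(.42,.52,-.36,-.2); print("gate red",P[m].min(0),P[m].max(0))
E
```

```text
top
black cap [641.4 202.1  19.4] [640.6 201.6]
black shoulder 207 c 641.2 202.2 wh 58.4 59.2 ang 37.2
    red [621.2 185.2] dir -139.8
    yellow [652.4 180. ] dir -61.3
    blue [651.2 227.5] dir 67.8
green cap [546.1 -22.7  19.3] [546.3 -22. ]
green shoulder 228 c 547.1 -22.7 wh 59.9 61.2 ang 26.7
    red [534.1  -1.1] dir 120.3
    yellow [523.5 -33.2] dir -153.7
    blue [553.3 -47.1] dir -74.6
orange cap [540.6  86.6  19. ] [540.1  86.9]
orange shoulder 233 c 540.3 86.5 wh 59.5 61.0 ang 73.0
    red [563.5  77.1] dir -22.8
    yellow [548.6 108.5] dir 68.4
    blue [515.7  92.7] dir 166.6
patch 219 c 445.0 268.5 wh 85.0 74.9 ang 75.3
reader top 570 c 467.8 353.9 wh 59.9 84.4 ang 73.8
rails 1109 c 608.0 -240.8 wh 118.9 283.8 ang 89.6
post top 31 c 471.7 -309.7 wh 16.2 14.1 ang 78.6
gate red [ 0.46654249 -0.30619794  0.02913716] [ 0.47560243 -0.27485896  0.06941987]
scene
black cap [642.3 200.4  19.1] [643.7 200.3]
black shoulder 310 c 643.5 200.1 wh 59.8 58.8 ang 38.4
    red [627.6 180.8] dir -129.7
    yellow [657.1 182.6] dir -52.9
    blue [661.4 217.4] dir 44.2
green cap [548.5 -23.4  19.2] [550.2 -24.4]
green shoulder 316 c 549.1 -24.0 wh 61.5 60.5 ang 24.5
    red [543.9   2.7] dir 103.2
    yellow [533.2 -48. ] dir -125.8
    blue [557.7 -45.6] dir -70.6
orange cap [542.2  84.5  19. ] [543.4  84.1]
orange shoulder 292 c 543.2 84.6 wh 58.3 60.0 ang 72.9
    red [565.1  78.5] dir -14.4
    yellow [547.3 109.9] dir 81.3
patch 233 c 445.7 269.3 wh 88.4 79.1 ang 76.0
reader top 446 c 469.4 354.4 wh 58.9 86.2 ang 74.6
rails 1845 c 619.0 -228.9 wh 94.4 262.2 ang 88.5
post top 50 c 474.7 -308.6 wh 15.2 18.9 ang 87.0
gate red [ 0.42088622 -0.34442068 -0.00194184] [ 0.48409512 -0.27329108  0.07494716]
```

```bash
python3 - <<'E'
from h import *
for n in("top","scene"):
    z=np.load(n+"0.npz");im,d=z["im"],z["d"];c=env.get_calibration(n);P=cloud(c,d);Z=P[...,2];print(n)
    m=(d>0)&(Z>.084)&(Z<.093)&(P[...,0]>.44)&(P[...,0]<.76)&(P[...,1]>-.29)&(P[...,1]<-.15)
    q=P[m]*1000
    for x in range(470,720,20):
        s=q[(q[:,0]>=x)&(q[:,0]<x+20)]
        if len(s)>3:
            y=np.sort(s[:,1]); g=np.where(np.diff(y)>6)[0]; print(x,len(s),"edges",np.round([y[0]]+[v for i in g for v in(y[i],y[i+1])]+[y[-1]],1))
    for y0,y1 in((-285,-262),(-262,-248),(-215,-200),(-200,-180)):
        s=q[(q[:,1]>y0)&(q[:,1]<y1)]; 
        if len(s): print(y0,"x",s[:,0].min().round(1),s[:,0].max().round(1))
    w=(d>0)&(Z>.014)&(Z<.028)&(P[...,0]>.38)&(P[...,0]<.47)&(P[...,1]>-.30)&(P[...,1]<-.16)
    for a in (400,415,425,435,445,455):
        s=P[w]*1000; s=s[(s[:,0]>a)&(s[:,0]<a+10)]
        print("wing",a,np.sort(s[:,1]).round(0)[[0,len(s)//2,-1]] if len(s) else None)
E
```

```text
top
470 19 edges [-264.4 -244.8 -201.1 -187.7]
490 88 edges [-263.8 -243.2 -200.4 -180.8]
510 86 edges [-264.7 -243.4 -201.  -181.7]
530 88 edges [-264.5 -243.6 -201.  -182.4]
550 87 edges [-280.4 -278.8 -266.  -244.3 -201.2 -182.4]
570 96 edges [-278.4 -274.2 -266.3 -245.6 -202.  -183.3]
590 82 edges [-278.1 -275.4 -266.3 -245.6 -202.4 -184.9]
610 84 edges [-279.  -275.2 -267.6 -246.2 -199.8 -184. ]
630 87 edges [-279.8 -275.8 -267.8 -246.6 -200.4 -184.6]
650 83 edges [-278.8 -277.4 -268.3 -246.9 -203.4 -185.9]
670 84 edges [-280.6 -278.2 -268.8 -247.2 -204.7 -186.5]
690 117 edges [-280.  -278.3 -269.9 -184.9]
-285 x 486.5 758.1
-262 x 485.8 708.1
-215 x 488.2 709.5
-200 x 487.7 708.3
wing 400 None
wing 415 [-272. -268. -167.]
wing 425 [-271. -264. -167.]
wing 435 [-270. -262. -171.]
wing 445 [-266. -260. -175.]
wing 455 [-263. -257. -178.]
scene
470 7 edges [-258.3 -253.9 -242.6 -242.6 -194.8 -194.8 -187.5 -187.5 -179.6 -179.6]
490 109 edges [-261.1 -241.9 -197.9 -179.4]
510 114 edges [-262.7 -242.4 -199.1 -179.7]
530 121 edges [-262.3 -243.2 -199.3 -179.9]
550 123 edges [-263.2 -243.6 -200.1 -180.9]
570 135 edges [-274.5 -273.5 -264.2 -244.6 -200.8 -181.3]
590 141 edges [-275.5 -273.8 -264.  -245.  -201.  -181.2]
610 150 edges [-276.4 -274.3 -264.4 -245.6 -201.3 -182.3]
630 152 edges [-276.4 -274.8 -265.8 -246.2 -202.  -183. ]
650 165 edges [-277.  -275.4 -266.1 -246.4 -202.8 -183.5]
670 169 edges [-277.7 -276.2 -266.4 -247.2 -203.7 -184. ]
690 234 edges [-278.1 -276.4 -267.2 -184.5]
710 73 edges [-278.6 -277.4 -267.5 -185.2]
-285 x 526.1 758.9
-262 x 488.0 711.5
-215 x 561.9 713.3
-200 x 488.9 713.0
wing 400 None
wing 415 [-273. -269. -167.]
wing 425 [-271. -168. -163.]
wing 435 [-266. -171. -168.]
wing 445 [-258. -174. -171.]
wing 455 [-259. -179. -174.]
```

The lane centreline is y ≈ -220.5 - 0.027(x-488) mm, with the mouth at x ≈ 488. Black is at (642,201) with its red side facing -142°. Green is at (547.5,-23) with red at 116°, and orange is at (541.5,85.5) with red at -17°. The reading axis is (445,268.6) with the window looking back along 74.7°. I'm moving above the black bottle.

Request:
servo_tool([
  [60, 27, 54, 0, 0.016],
  [60, 54, 108, 0, 0.032],
  [60, 81, 162, 0, 0.049],
  [60, 108, 216, 0, 0.065],
  [60, 135, 270, 0, 0.081],
  [60, 162, 324, 0, 0.098],
  [60, 189, 378, 0, 0.114],
  [60, 216, 432, 0, 0.13],
  [60, 243, 486, 0, 0.146],
  [60, 270, 540, 0, 0.163],
  [60, 297, 594, 0, 0.179],
  [60, 324, 648, 0, 0.195],
], newtons=50)

```text
t: 1.6
tcp_pos: [0.5933, 0.1136, 0.2309]
tcp_rot: [0.0, 0.946, 0.324, -0.0]
contact_force: [1.4, -0.5, 0.7]
width: 0.703
finger_force: 0.0
```

Request:
servo_tool([
  [60, 25, 45, 0, 0],
  [60, 49, 89, 0, 0],
  [60, 49, 89, -30, 0],
  [60, 49, 89, -30, 0],
  [60, 49, 89, -30, 0],
])

```text
t: 2.22
tcp_pos: [0.6417, 0.2002, 0.2016]
tcp_rot: [-0.0, 0.946, 0.324, -0.0]
contact_force: [-0.3, -0.1, 0.1]
width: 0.703
finger_force: 0.0
```

```bash
cat >> h.py <<'E'
def pose():
    o=env.get_obs(); w,x,y,z=o["tcp_rot"]; 
    ph=np.degrees(2*np.arctan2(y,x))-90
    print("t",round(o["t"],2),"tcp",(o["tcp_pos"]*1000).round(1),"phi",round((ph+180)%360-180,1),"j6",np.degrees(o["joint_positions"][5]).round(1),"w",round(o["width"]*85.4,1),"ff",round(o["finger_force"],1),"F",o["contact_force"].round(1)); return o
def caps(n,k,x0=.36,x1=.75,zlo=.118,zhi=.130,y0=-.15,y1=.3,base=0):
    """cap-top centre, shoulder rect and stripe directions by camera n for bottle k"""
    im,d,c=grab(n);P=cloud(c,d);ok=(d>0)&(P[...,0]>x0)&(P[...,0]<x1)&(P[...,1]>y0)&(P[...,1]<y1)
    m=(cv2.cvtColor(im,cv2.COLOR_BGR2HSV)[...,2]<70) if k=="black" else mask(im,k)
    m=m&ok&(P[...,2]>zlo+base)&(P[...,2]<zhi+base)
    bl=sorted(blobs(m,10),key=lambda b:-b[1])
    if not bl: print(n,k,"none"); return im
    q=P[bl[0][2]]*1000;(u,v),r=cv2.minEnclosingCircle(q[:,:2].astype(np.float32)); print(n,k,"cap",np.round((u,v,r),1),"z",np.median(q[:,2]).round(1),end=" ")
    b=ok&(np.hypot(P[...,0]-u/1000,P[...,1]-v/1000)<.046)&(P[...,2]>.068+base)&(P[...,2]<.082+base)
    if b.sum()>40:
        (cx,cy),wh,a=cv2.minAreaRect((P[b][:,:2]*1000).astype(np.float32)); print("sh",np.round([cx,cy,*wh,a],1),end=" ")
    for s in("red","yellow","blue"):
        mm=mask(im,s)&b
        if mm.sum()>5: w=P[mm][:,:2].mean(0)*1000-(u,v); print(s,np.degrees(np.arctan2(w[1],w[0])).round(0),end=" ")
    print(); return im
E
python3 - <<'E'
from h import *
pose(); im=caps("wrist","black"); cv2.imwrite("pics/w1.png",im); caps("scene","black")
E
```

```text
t 2.23 tcp [641.7 200.2 201.6] phi -52.2 j6 63.7 w 60.0 ff 0.0 F [-0.3 -0.1  0.1]
wrist black cap [640.7 202.7  18.2] z 123.2 sh [640.2 202.6  58.9  59.9  37.9] red -109.0 yellow -53.0 blue 38.0 
scene black cap [643.2 200.3  18.9] z 123.7 sh [642.9 200.3  60.   59.5  38.3] red -132.0 yellow -52.0 blue 43.0
```

Request:
servo_tool([
  [60, 0, 1.5, -30, 0],
  [60, 0, 1.5, -60, 0],
  [60, 0, 1.5, -85, 0],
  [60, 0, 1.5, -106, 0],
  [60, 0, 1.5, -106, 0],
  [30, 0, 1.5, -106, 0],
  [30, 0, 1.5, -106, 0],
  [30, 0, 1.5, -106, 0],
  [30, 0, 1.5, -106, 0],
  [30, 0, 1.5, -106, 0],
], newtons=60)

```text
t: 3.58
tcp_pos: [0.6432, 0.2025, 0.0972]
tcp_rot: [0.0, 0.946, 0.324, 0.002]
contact_force: [-0.3, 0.3, 6.7]
width: 0.426
finger_force: 60.9
```

Request:
servo_tool([
  [30, 0, 0, 14, 0],
  [30, 0, 0, 28, 0.1],
  [30, -20, 7, 30, 0.28],
  [30, -40, 14, 30, 0.46],
  [30, -60, 21, 30, 0.64],
  [30, -80, 28, 30, 0.82],
  [30, -100, 35, 30, 1.0],
  [30, -120, 41, 30, 1.18],
  [30, -140, 48, 30, 1.36],
  [30, -160, 55, 30, 1.54],
  [30, -180, 62, 28, 1.72],
  [30, -196.7, 66.9, 26, 1.9],
])

```text
t: 5.08
tcp_pos: [0.4444, 0.2693, 0.1218]
tcp_rot: [-0.0, 0.284, 0.959, -0.0]
contact_force: [0.9, -0.1, -3.4]
width: 0.423
finger_force: 62.1
```

Request:
servo_tool([
  [30, 0, 0, 0, 0.18],
  [30, 0, 0, 0, 0.36],
  [30, 0, 0, 0, 0.54],
  [30, 0, 0, 0, 0.72],
  [30, 0, 0, 0, 0.9],
  [30, 0, 0, 0, 1.08],
  [30, 0, 0, 0, 1.26],
  [30, 0, 0, 0, 1.44],
  [30, 0, 0, 0, 1.62],
  [30, 0, 0, 0, 1.8],
  [30, 0, 0, 0, 1.886],
  [30, 0, 0, 0, 1.886],
])

```text
t: 6.58
tcp_pos: [0.4452, 0.269, 0.1218]
tcp_rot: [0.0, -0.607, 0.795, -0.0]
contact_force: [-0.5, 0.5, -2.6]
width: 0.43
finger_force: 62.4
```

```bash
python3 - <<'E'
from h import *
pose(); im=caps("scene","black",zlo=.14,zhi=.155,base=0,y1=.33); cv2.imwrite("pics/r1.png",im[90:250,160:380])
b=.024
for n in("scene","top"): caps(n,"black",base=b,y1=.33)
E
```

```text
t 6.58 tcp [445.2 269.  121.8] phi 164.7 j6 -141.1 w 36.7 ff 62.4 F [-0.5  0.5 -2.6]
scene black cap [454.3 265.   24.8] z 147.5 sh [464.  254.7  75.2  35.4  38. ] 
scene black cap [454.2 263.1  24. ] z 147.3 sh [448.5 270.4  59.7  59.8  75.5] red 90.0 blue -131.0 
top black none
```

Request:
servo_tool([
  [30, 0, 0, 0, 0],
  [30, 0, 0, 0, 0],
  [30, 0, 0, 0, 0],
  [30, 0, 0, 0, 0],
  [30, 0, 0, 0, 0],
  [30, 0, 0, 0, 0],
  [30, 0, 0, 0, 0],
  [30, 0, 0, 0, 0],
  [30, 0, 0, 0, 0],
  [30, 0, 0, 0, 0],
  [30, 0, 0, 0, 0],
  [30, 0, 0, 0, 0],
])

```text
t: 8.22
tcp_pos: [0.4452, 0.2691, 0.1213]
tcp_rot: [0.0, -0.607, 0.795, -0.0]
contact_force: [-0.3, -0.3, -1.8]
width: 0.423
finger_force: 62.4
```

Request:
servo_tool([
  [30, 0, 0, 0, 0],
  [30, 0, 0, 0, 0],
  [30, 0, 0, 0, 0],
  [30, 0, 0, 0, 0],
  [30, 0, 0, 0, 0],
])

```text
t: 8.85
tcp_pos: [0.4452, 0.2691, 0.1213]
tcp_rot: [-0.0, -0.607, 0.795, -0.0]
contact_force: [0.5, -0.3, -2.5]
width: 0.427
finger_force: 62.4
```

```bash
python3 - <<'E'
from h import *
pose(); caps("scene","black",base=.024,y1=.33)
E
```

```text
t 8.85 tcp [445.2 269.1 121.3] phi 164.7 j6 -141.2 w 36.5 ff 62.4 F [ 0.5 -0.3 -2.5]
scene black cap [457.2 264.   21.9] z 147.4 sh [449.9 270.3  60.   58.2  75.7] red 97.0 blue -136.0
```

Red has been read and the bottle is steady. I'll turn to yellow and hold.

Request:
servo_tool([
  [30, 0, 0, 0, -0.175],
  [30, 0, 0, 0, -0.35],
  [30, 0, 0, 0, -0.525],
  [30, 0, 0, 0, -0.7],
  [30, 0, 0, 0, -0.875],
  [30, 0, 0, 0, -1.05],
  [30, 0, 0, 0, -1.225],
  [30, 0, 0, 0, -1.4],
  [30, 0, 0, 0, -1.571],
  [30, 0, 0, 0, -1.571],
  [30, 0, 0, 0, -1.571],
  [30, 0, 0, 0, -1.571],
])

```text
t: 10.4
tcp_pos: [0.4452, 0.2691, 0.1213]
tcp_rot: [-0.0, 0.132, 0.991, -0.0]
contact_force: [0.2, 0.3, -3.0]
width: 0.425
finger_force: 62.3
```

Request:
servo_tool([
  [30, 0, 0, 0, 0],
  [30, 0, 0, 0, 0],
  [30, 0, 0, 0, 0],
  [30, 0, 0, 0, 0],
  [30, 0, 0, 0, 0],
  [30, 0, 0, 0, 0],
  [30, 0, 0, 0, 0],
  [30, 0, 0, 0, 0],
  [30, 0, 0, 0, 0],
  [30, 0, 0, 0, 0],
  [30, 0, 0, 0, 0],
  [30, 0, 0, 0, 0],
])

```text
t: 11.9
tcp_pos: [0.4452, 0.2691, 0.1213]
tcp_rot: [-0.0, 0.133, 0.991, -0.0]
contact_force: [-0.4, -0.5, -2.6]
width: 0.432
finger_force: 62.3
```

Request:
servo_tool([
  [30, 0, 0, 0, 0],
  [30, 0, 0, 0, 0],
  [30, 0, 0, 0, 0],
])

```text
t: 12.28
tcp_pos: [0.4452, 0.2691, 0.1213]
tcp_rot: [-0.0, 0.133, 0.991, -0.0]
contact_force: [0.2, -0.3, -3.3]
width: 0.423
finger_force: 62.3
```

```bash
python3 - <<'E'
from h import *
pose(); caps("scene","black",base=.024,y1=.33)
E
```

```text
t 12.28 tcp [445.2 269.1 121.3] phi 74.7 j6 -51.2 w 36.2 ff 62.3 F [ 0.2 -0.3 -3.3]
scene black cap [451.1 262.5  26.2] z 148.0 sh [450.5 267.4  59.8  57.6  76.1] red 1.0 yellow 77.0
```

Request:
servo_tool([
  [30, 0, 0, 0, -0.175],
  [30, 0, 0, 0, -0.35],
  [30, 0, 0, 0, -0.525],
  [30, 0, 0, 0, -0.7],
  [30, 0, 0, 0, -0.875],
  [30, 0, 0, 0, -1.05],
  [30, 0, 0, 0, -1.225],
  [30, 0, 0, 0, -1.4],
  [30, 0, 0, 0, -1.571],
  [30, 0, 0, 0, -1.571],
  [30, 0, 0, 0, -1.571],
  [30, 0, 0, 0, -1.571],
])

```text
t: 13.82
tcp_pos: [0.4453, 0.2691, 0.1213]
tcp_rot: [-0.0, 0.794, 0.607, -0.0]
contact_force: [-0.5, 0.3, -3.0]
width: 0.424
finger_force: 62.4
```

Request:
servo_tool([
  [30, 0, 0, 0, 0],
  [30, 0, 0, 0, 0],
  [30, 0, 0, 0, 0],
  [30, 0, 0, 0, 0],
  [30, 0, 0, 0, 0],
  [30, 0, 0, 0, 0],
  [30, 0, 0, 0, 0],
  [30, 0, 0, 0, 0],
  [30, 0, 0, 0, 0],
  [30, 0, 0, 0, 0],
  [30, 0, 0, 0, 0],
  [30, 0, 0, 0, 0],
])

```text
t: 15.32
tcp_pos: [0.4453, 0.2691, 0.1213]
tcp_rot: [-0.0, 0.795, 0.607, 0.0]
contact_force: [-0.6, -0.3, -2.0]
width: 0.423
finger_force: 62.4
```

Request:
servo_tool([
  [30, 0, 0, 0, 0],
  [30, 0, 0, 0, 0],
  [30, 0, 0, 0, 0],
])

```text
t: 15.7
tcp_pos: [0.4452, 0.2691, 0.1213]
tcp_rot: [-0.0, 0.795, 0.607, -0.0]
contact_force: [-0.2, 0.4, -3.0]
width: 0.424
finger_force: 62.4
```

```bash
python3 - <<'E'
from h import *
pose(); im=caps("scene","black",base=.024,y1=.33); cv2.imwrite("pics/r3.png",cv2.resize(im[90:250,160:380],None,fx=3,fy=3))
for k in("green","orange"): caps("scene",k)
E
```

```text
t 15.7 tcp [445.2 269.1 121.3] phi -15.3 j6 38.8 w 36.2 ff 62.4 F [-0.2  0.4 -3. ]
scene black cap [455.7 264.9  23.3] z 147.5 sh [448.1 265.9  59.8  60.3  76.1] red -129.0 yellow -15.0 blue 93.0 
scene green cap [549.2 -23.5  18.8] z 123.6 sh [549.5 -24.4  59.5  61.3  24.3] red 101.0 yellow -124.0 blue -69.0 
scene orange cap [542.1  84.8  19.3] z 123.8 sh [543.7  84.6  58.1  60.1  72.3] red -15.0 yellow 78.0
```

View pics/r3.png

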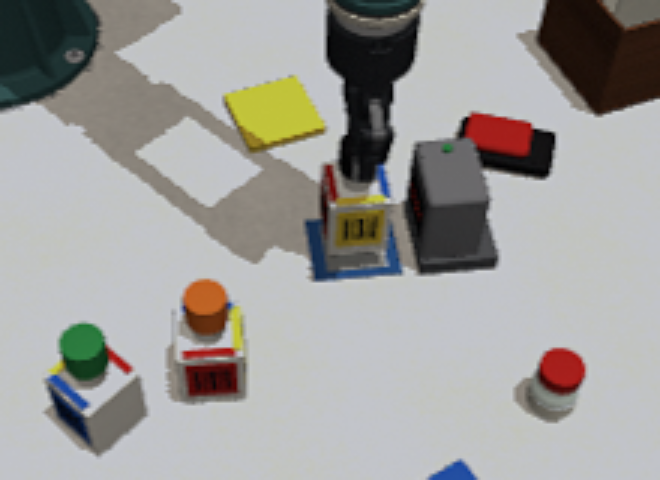

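Blue faces the reader window and the other two bottles have not moved. I'm carrying black to the apron along the clear strip.

Request:
servo_tool([
  [30, -2, -20, 8, -0.05],
  [30, -5, -60, 16, -0.17],
  [30, -9, -105, 16, -0.29],
  [30, -13, -150, 16, -0.42],
  [30, -17, -195, 16, -0.55],
  [30, -21, -240, 16, -0.67],
  [30, -25, -285, 16, -0.8],
  [30, -28, -330, 16, -0.92],
  [30, -32, -375, 16, -1.05],
  [30, -36, -420, 16, -1.17],
  [30, -40, -460, 16, -1.29],
  [30, -42, -486.8, 16, -1.33],
])

```text
t: 17.35
tcp_pos: [0.4022, -0.2202, 0.1379]
tcp_rot: [0.0, 1.0, -0.016, 0.0]
contact_force: [-0.3, 0.6, -3.9]
width: 0.428
finger_force: 62.4
```

Request:
servo_tool([
  [30, 0, 0, 0, 0],
  [30, 0, 0, -13, 0],
  [30, 0, 0, -26, 0],
  [30, 0, 0, -35, 0],
  [30, 0, 0, -37, 0],
  [30, 0, 0, -37, 0],
])

```text
t: 18.1
tcp_pos: [0.4032, -0.2174, 0.1]
tcp_rot: [-0.0, 1.0, -0.013, -0.0]
contact_force: [-0.2, -0.4, -1.7]
width: 0.425
finger_force: 62.4
```

```bash
cat >> h.py <<'E'
def lane(n,zl=.083,xs=(490,510,530,550,570,590)):
    im,d,c=grab(n);P=cloud(c,d);Z=P[...,2]; q=P[(d>0)&(Z>zl)&(Z<.094)&(P[...,1]>-.275)&(P[...,1]<-.16)]*1000
    for x in xs:
        y=np.sort(q[(q[:,0]>=x)&(q[:,0]<x+20),1])
        if len(y)>10:
            i=np.argmax(np.diff(y)); print(n,x+10,"rails",y[[0,i,i+1,-1]].round(1),"mid",((y[i]+y[i+1])/2).round(1))
    m=(d>0)&(Z>.069)&(Z<.081)&(P[...,0]>.3)&(P[...,0]<.47)&(abs(P[...,1]+.22)<.05)
    if m.sum()>30: print(n,"shoulder",np.round(sum([list(v) if hasattr(v,'__len__') else [v] for v in cv2.minAreaRect((P[m][:,:2]*1000).astype(np.float32))],[]),1), m.sum())
    return im
E
python3 - <<'E'
from h import *
pose(); im=lane("wrist"); cv2.imwrite("pics/w2.png",im); lane("scene"); lane("top")
E
```

```text
t 18.1 tcp [ 403.2 -217.4  100. ] phi -91.5 j6 54.5 w 36.3 ff 62.4 F [-0.2 -0.4 -1.7]
wrist 500 rails [-263.4 -243.7 -200.1 -180.7] mid -221.9
wrist 520 rails [-263.6 -244.2 -200.8 -181.1] mid -222.5
wrist shoulder [ 412.6 -216.1   60.3   35.7   89.4] 3430
scene 500 rails [-261.3 -242.5 -198.4 -179.4] mid -220.4
scene 520 rails [-262.6 -243.  -198.9 -179.6] mid -220.9
scene 540 rails [-262.5 -243.3 -199.6 -179.8] mid -221.4
scene 560 rails [-263.5 -243.8 -200.3 -181.1] mid -222.0
scene 580 rails [-274.5 -243.4 -200.4 -181. ] mid -221.9
scene 600 rails [-275.  -244.6 -200.5 -181.8] mid -222.6
scene shoulder [ 405.5 -214.9   59.8   59.9   89.6] 287
top 500 rails [-264.6 -243.1 -201.3 -180.4] mid -222.2
top 520 rails [-264.7 -244.1 -201.3 -181.9] mid -222.7
top 540 rails [-264.8 -243.8 -201.6 -182.5] mid -222.7
top 560 rails [-266.4 -244.2 -201.5 -182.8] mid -222.8
top 580 rails [-274.9 -244.9 -202.  -183. ] mid -223.4
top 600 rails [-266.5 -245.  -203.1 -184. ] mid -224.0
top shoulder [ 400.1 -214.8   60.    61.8   89.1] 165
```

View pics/w2.png

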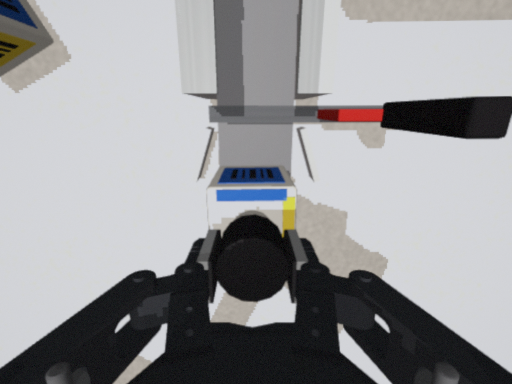

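The wrist view shows the blue stripe facing the lane at (250,195), the gate clear to the right and the wings ahead. The bottle sits about 3 mm to the +y side, so I'll correct that and slide in.

Request:
servo_tool([
  [30, 0, -3.3, 0, -0.01],
  [30, 10, -3.6, 0, -0.015],
  [30, 22, -3.9, 0, -0.015],
  [30, 34, -4.2, 0, -0.015],
  [30, 46, -4.5, 0, -0.015],
  [30, 58, -4.9, 0, -0.015],
  [30, 70, -5.2, 0, -0.015],
  [30, 82, -5.5, 0, -0.015],
  [30, 94, -5.8, 0, -0.015],
  [30, 106, -6.2, 0, -0.015],
  [30, 120, -6.5, 0, -0.015],
  [30, 120, -6.5, 0, -0.015],
])

```text
t: 19.75
tcp_pos: [0.5247, -0.2246, 0.1004]
tcp_rot: [0.0, 1.0, -0.02, 0.001]
contact_force: [-0.1, -0.5, -3.2]
width: 0.426
finger_force: 62.4
```

```bash
python3 - <<'E'
from h import *
pose()
for n in("scene","top"): caps(n,"black",y0=-.3,y1=-.15,base=.002)
E
```

```text
t 19.75 tcp [ 524.7 -224.6  100.4] phi -92.3 j6 62.2 w 36.4 ff 62.4 F [-0.1 -0.5 -3.2]
scene black cap [ 532.  -227.9   26. ] z 126.8 sh [ 541.4 -217.7   45.3   61.4    8.1] blue 13.0 
top black cap [ 686.2 -277.8   60. ] z 126.9 sh [ 685.6 -278.7   73.1   54.8   33.7]
```

The bottle is in the lane and free of side force. I'll slide it the rest of the way, lower it 2 mm and release.

Request:
servo_tool([
  [30, 14, -0.4, 0, 0],
  [30, 28, -0.8, 0, 0],
  [30, 42, -1.1, 0, 0],
  [30, 56, -1.5, 0, 0],
  [30, 70, -1.9, 0, 0],
  [30, 84, -2.3, 0, 0],
  [30, 98, -2.6, 0, 0],
  [30, 112, -3.0, 0, 0],
  [30, 124, -3.3, 0, 0],
  [30, 132, -3.6, 0, 0],
  [30, 132, -3.6, -2, 0],
  [30, 132, -3.6, -2, 0],
])

```text
t: 21.35
tcp_pos: [0.6544, -0.2276, 0.0978]
tcp_rot: [-0.0, 1.0, -0.021, -0.001]
contact_force: [0.0, -0.7, -3.1]
width: 0.423
finger_force: 62.4
```

Request:
servo_tool([
  [60, 0, 0, 0, 0],
  [60, 0, 0, 0, 0],
  [60, 0, 0, 0, 0],
  [60, 0, 0, 0, 0],
  [60, 0, 0, 30, 0],
  [60, 0, 0, 60, 0],
  [60, 0, 0, 90, 0],
  [60, 0, 0, 115, 0],
])

```text
t: 22.35
tcp_pos: [0.6555, -0.2285, 0.2146]
tcp_rot: [0.001, 1.0, -0.021, 0.001]
contact_force: [-0.0, -0.7, -0.6]
width: 0.696
finger_force: 0.0
```

```bash
python3 - <<'E'
from h import *
pose()
im=caps("wrist","black",y0=-.3,y1=-.15); caps("scene","black",y0=-.3,y1=-.15)
for n in("scene","top"):
  for k in("green","orange"): caps(n,k)
E
```

```text
t 22.35 tcp [ 655.5 -228.5  214.6] phi -92.4 j6 67.5 w 59.4 ff 0.0 F [-0.  -0.7 -0.6]
wrist black cap [ 651.3 -225.9   18.5] z 123.2 sh [ 651.3 -225.1   45.1   58.9   88.7] red -171.0 yellow -90.0 blue -0.0 
scene black cap [ 654.7 -225.3   19.3] z 123.7 sh [ 655.7 -216.4   66.4   59.    88.3] red 150.0 yellow -74.0 blue -5.0 
scene green cap [549.8 -23.8  18.7] z 123.6 sh [549.7 -24.   59.7  61.1  23.8] red 102.0 yellow -125.0 blue -69.0 
scene orange cap [542.6  84.6  19.2] z 123.8 sh [543.7  84.7  58.1  60.3  72.3] red -15.0 yellow 79.0 
top green cap [546.  -22.4  18. ] z 124.3 sh [547.2 -22.3  60.6  60.6  24.4] red 120.0 yellow -154.0 
top orange cap [540.2  85.9  18.4] z 124.1 sh [540.6  86.6  59.9  60.3  73.8] red -21.0 yellow 68.0 blue 165.0
```

Black is placed at about 165 mm into the lane, and green and orange have not moved. Next is green. I'll turn +207° on the way so all the readings fit the wrist range.

Request:
servo_tool([
  [60, 0, 0, 0, 0.18],
  [60, -10, 20, 0, 0.36],
  [60, -20, 40, 0, 0.54],
  [60, -30, 60, 0, 0.72],
  [60, -40, 80, 0, 0.9],
  [60, -50, 100, 0, 1.08],
  [60, -60, 120, 0, 1.26],
  [60, -70, 140, 0, 1.44],
  [60, -80, 160, 0, 1.62],
  [60, -90, 180, 0, 1.8],
  [60, -100, 195, 0, 1.98],
  [60, -108, 205.5, 0, 2.16],
])

```text
t: 24.15
tcp_pos: [0.5458, -0.0215, 0.2118]
tcp_rot: [-0.001, 0.487, 0.874, -0.001]
contact_force: [-0.5, 0.1, -0.8]
width: 0.7
finger_force: 0.0
```

Request:
servo_tool([
  [60, 0, 0, 0, 0.18],
  [60, 0, 0, 0, 0.36],
  [60, 0, 0, 0, 0.54],
  [60, 0, 0, 0, 0.72],
  [60, 0, 0, 0, 0.9],
  [60, 0, 0, 0, 1.08],
  [60, 0, 0, -5, 1.26],
  [60, 0, 0, -10, 1.44],
  [60, 0, 0, -10, 1.451],
  [60, 0, 0, -10, 1.451],
])

```text
t: 25.4
tcp_pos: [0.5469, -0.0223, 0.2027]
tcp_rot: [-0.001, -0.211, 0.978, 0.0]
contact_force: [0.4, 0.3, -0.2]
width: 0.701
finger_force: 0.0
```

```bash
python3 - <<'E'
from h import *
pose()
for n in("wrist","scene"): caps(n,"green")
E
```

```text
t 25.4 tcp [546.9 -22.3 202.7] phi 114.3 j6 -123.9 w 59.9 ff 0.0 F [ 0.4  0.3 -0.2]
wrist green cap [545.1 -23.7  18.4] z 123.1 sh [546.1 -23.9  59.1  60.1  25.7] red 117.0 yellow -155.0 blue -68.0 
scene green cap [549.4 -24.   18.5] z 123.8 sh [549.7 -23.8  58.9  60.4  23.9] red 102.0 yellow -125.0 blue -67.0
```

Request:
servo_tool([
  [60, -0.5, -0.5, -30, 0.01],
  [60, -0.5, -0.5, -60, 0.01],
  [60, -0.5, -0.5, -88, 0.01],
  [60, -0.5, -0.5, -106, 0.01],
  [60, -0.5, -0.5, -106, 0.01],
  [30, -0.5, -0.5, -106, 0.01],
  [30, -0.5, -0.5, -106, 0.01],
  [30, -0.5, -0.5, -106, 0.01],
  [30, -0.5, -0.5, -106, 0.01],
  [30, -0.5, -0.5, -106, 0.01],
])

```text
t: 26.75
tcp_pos: [0.548, -0.0231, 0.0985]
tcp_rot: [0.001, -0.217, 0.976, -0.001]
contact_force: [0.7, -1.4, 7.3]
width: 0.424
finger_force: 60.6
```

Request:
servo_tool([
  [30, 0, 0, 13, 0],
  [30, -12, 0, 27, 0],
  [30, -40, 0, 27, -0.1],
  [30, -70, 0, 27, -0.2],
  [30, -95, 15, 27, -0.3],
  [30, -105, 50, 27, -0.4],
  [30, -105, 90, 27, -0.5],
  [30, -105, 130, 27, -0.6],
  [30, -105, 170, 27, -0.7],
  [30, -104, 210, 27, -0.705],
  [30, -103, 245, 27, -0.705],
  [30, -102, 275, 26, -0.705],
])

```text
t: 28.25
tcp_pos: [0.4437, 0.2532, 0.124]
tcp_rot: [-0.0, 0.133, 0.991, -0.0]
contact_force: [-0.0, 0.0, -1.7]
width: 0.428
finger_force: 60.7
```

Request:
servo_tool([
  [30, 0.5, 16.4, 0, 0],
  [30, 0.5, 16.4, 0, 0],
  [30, 0.5, 16.4, 0, 0],
  [30, 0.5, 16.4, 0, 0],
])

```text
t: 28.75
tcp_pos: [0.445, 0.2675, 0.1232]
tcp_rot: [-0.0, 0.134, 0.991, -0.0]
contact_force: [-0.4, -0.8, -1.6]
width: 0.422
finger_force: 60.7
```

```bash
python3 - <<'E'
from h import *
pose(); caps("scene","green",base=.024,y1=.33);caps("scene","orange")
E
```

```text
t 28.75 tcp [445.  267.5 123.2] phi 74.7 j6 -51.2 w 36.0 ff 60.7 F [-0.4 -0.8 -1.6]
scene green cap [446.8 268.3  19.4] z 148.7 sh [447.5 266.2  59.3  57.1  75.7] red 67.0 blue -106.0 
scene orange cap [541.9  84.2  19.4] z 123.6 sh [542.6  84.9  58.3  59.9  72.7] red -13.0 yellow 78.0
```

Request:
servo_tool([
  [30, 0, 1, -1, 0],
  [30, 0, 1, -1, 0],
  [30, 0, 1, -1, 0],
  [30, 0, 1, -1, 0],
  [30, 0, 1, -1, 0],
  [30, 0, 1, -1, 0],
  [30, 0, 1, -1, 0],
  [30, 0, 1, -1, 0],
  [30, 0, 1, -1, 0],
  [30, 0, 1, -1, 0],
  [30, 0, 1, -1, 0],
  [30, 0, 1, -1, 0],
])

```text
t: 30.35
tcp_pos: [0.4452, 0.2696, 0.1223]
tcp_rot: [-0.0, 0.133, 0.991, -0.0]
contact_force: [-0.3, 0.4, -1.7]
width: 0.428
finger_force: 60.7
```

Request:
servo_tool([
  [30, 0, 0, 0, 0],
  [30, 0, 0, 0, 0],
  [30, 0, 0, 0, 0],
  [30, 0, 0, 0, 0],
])

```text
t: 30.85
tcp_pos: [0.4453, 0.2696, 0.1223]
tcp_rot: [0.0, 0.133, 0.991, -0.0]
contact_force: [-0.5, 0.1, -2.2]
width: 0.42
finger_force: 60.7
```

```bash
python3 - <<'E'
from h import *
pose(); caps("scene","green",base=.024,y1=.33)
E
```

```text
t 30.85 tcp [445.3 269.6 122.3] phi 74.7 j6 -51.1 w 35.9 ff 60.7 F [-0.5  0.1 -2.2]
scene green cap [447.8 271.6  20.1] z 147.8 sh [450.3 267.6  62.4  57.4  67.7] red 67.0 blue -111.0
```

Request:
servo_tool([
  [30, 0, 0, 0, -0.175],
  [30, 0, 0, 0, -0.35],
  [30, 0, 0, 0, -0.525],
  [30, 0, 0, 0, -0.7],
  [30, 0, 0, 0, -0.875],
  [30, 0, 0, 0, -1.05],
  [30, 0, 0, 0, -1.225],
  [30, 0, 0, 0, -1.4],
  [30, 0, 0, 0, -1.571],
  [30, 0, 0, 0, -1.571],
  [30, 0, 0, 0, -1.571],
  [30, 0, 0, 0, -1.571],
])

```text
t: 32.4
tcp_pos: [0.4452, 0.2696, 0.1223]
tcp_rot: [-0.0, 0.794, 0.607, -0.0]
contact_force: [-0.2, 0.8, -2.3]
width: 0.418
finger_force: 60.7
```

Request:
servo_tool([
  [30, 0, 0, 0, 0],
  [30, 0, 0, 0, 0],
  [30, 0, 0, 0, 0],
  [30, 0, 0, 0, 0],
  [30, 0, 0, 0, 0],
  [30, 0, 0, 0, 0],
  [30, 0, 0, 0, 0],
  [30, 0, 0, 0, 0],
  [30, 0, 0, 0, 0],
  [30, 0, 0, 0, 0],
  [30, 0, 0, 0, 0],
  [30, 0, 0, 0, 0],
])

```text
t: 33.9
tcp_pos: [0.4452, 0.2696, 0.1223]
tcp_rot: [-0.0, 0.795, 0.607, -0.0]
contact_force: [0.3, 0.3, -2.7]
width: 0.427
finger_force: 60.7
```

Request:
servo_tool([
  [30, 0, 0, 0, 0],
  [30, 0, 0, 0, 0],
  [30, 0, 0, 0, 0],
])

```text
t: 34.28
tcp_pos: [0.4452, 0.2696, 0.1222]
tcp_rot: [-0.0, 0.795, 0.607, -0.0]
contact_force: [-0.2, 1.0, -2.9]
width: 0.426
finger_force: 60.7
```

```bash
python3 - <<'E'
from h import *
pose(); caps("scene","green",base=.024,y1=.33)
E
```

```text
t 34.27 tcp [445.2 269.6 122.2] phi -15.3 j6 38.9 w 36.4 ff 60.7 F [-0.2  1.  -2.9]
scene green cap [445.5 259.7  12.4] z 148.1 sh [448.1 269.8  59.7  63.6  75. ] red 14.0 yellow 76.0
```

Request:
servo_tool([
  [30, 0, 0, 0, -0.175],
  [30, 0, 0, 0, -0.35],
  [30, 0, 0, 0, -0.525],
  [30, 0, 0, 0, -0.7],
  [30, 0, 0, 0, -0.875],
  [30, 0, 0, 0, -1.05],
  [30, 0, 0, 0, -1.225],
  [30, 0, 0, 0, -1.4],
  [30, 0, 0, 0, -1.571],
  [30, 0, 0, 0, -1.571],
  [30, 0, 0, 0, -1.571],
  [30, 0, 0, 0, -1.571],
])

```text
t: 35.83
tcp_pos: [0.4452, 0.2696, 0.1222]
tcp_rot: [-0.0, 0.991, -0.132, 0.0]
contact_force: [-0.9, -0.4, -2.7]
width: 0.427
finger_force: 60.7
```

Request:
servo_tool([
  [30, 0, 0, 0, 0],
  [30, 0, 0, 0, 0],
  [30, 0, 0, 0, 0],
  [30, 0, 0, 0, 0],
  [30, 0, 0, 0, 0],
  [30, 0, 0, 0, 0],
  [30, 0, 0, 0, 0],
  [30, 0, 0, 0, 0],
  [30, 0, 0, 0, 0],
  [30, 0, 0, 0, 0],
  [30, 0, 0, 0, 0],
  [30, 0, 0, 0, 0],
])

```text
t: 37.33
tcp_pos: [0.4452, 0.2696, 0.1223]
tcp_rot: [-0.0, 0.991, -0.133, 0.0]
contact_force: [-0.1, 0.1, -1.7]
width: 0.424
finger_force: 60.7
```

Request:
servo_tool([
  [30, 0, 0, 0, 0],
  [30, 0, 0, 0, 0],
  [30, 0, 0, 0, 0],
])

```text
t: 37.7
tcp_pos: [0.4452, 0.2696, 0.1223]
tcp_rot: [-0.0, 0.991, -0.133, 0.0]
contact_force: [-0.7, -0.0, -2.5]
width: 0.427
finger_force: 60.7
```

```bash
python3 - <<'E'
from h import *
pose(); caps("scene","green",base=.024,y1=.33); caps("scene","orange"); caps("top","black",y0=-.25,y1=-.2,x0=.6)
E
```

```text
t 37.7 tcp [445.2 269.6 122.3] phi -105.3 j6 128.9 w 36.4 ff 60.7 F [-0.7 -0.  -2.5]
scene green cap [448.5 269.3  18.5] z 147.8 sh [450.7 268.4  61.6  56.1  73.1] red -107.0 yellow -13.0 blue 70.0 
scene orange cap [542.8  85.9  19.7] z 123.9 sh [542.6  84.7  58.7  60.6  73.2] red -19.0 yellow 79.0 
top black cap [ 641.9 -228.2   19.2] z 123.7 sh [ 6.401e+02 -2.275e+02  5.510e+01  4.260e+01  6.000e-01] red -180.0 blue 12.0
```

Request:
servo_tool([
  [30, -2, -20, 8, 0.02],
  [30, -5, -60, 16, 0.04],
  [30, -9, -105, 16, 0.06],
  [30, -13, -150, 16, 0.08],
  [30, -17, -195, 16, 0.1],
  [30, -21, -240, 16, 0.12],
  [30, -25, -285, 16, 0.14],
  [30, -28, -330, 16, 0.16],
  [30, -32, -375, 16, 0.18],
  [30, -36, -420, 16, 0.2],
  [30, -40, -463, 16, 0.22],
  [30, -42, -490.5, 16, 0.225],
])

```text
t: 39.35
tcp_pos: [0.4032, -0.2231, 0.1385]
tcp_rot: [0.0, 1.0, -0.022, 0.0]
contact_force: [-0.8, 0.5, -2.9]
width: 0.42
finger_force: 61.0
```

Request:
servo_tool([
  [30, 0, 0, 0, 0],
  [30, 0, 0, -13, 0],
  [30, 0, 0, -26, 0],
  [30, 0, 0, -35, 0],
  [30, 0, 0, -37, 0],
  [30, 0, 0, -37, 0],
])

```text
t: 40.1
tcp_pos: [0.4033, -0.2207, 0.1011]
tcp_rot: [-0.0, 1.0, -0.021, -0.0]
contact_force: [0.5, -0.1, -2.2]
width: 0.424
finger_force: 61.1
```

```bash
python3 - <<'E'
from h import *
pose(); im=lane("wrist",xs=(490,510)); cv2.imwrite("pics/w3.png",im); lane("scene",xs=(490,510)); lane("top",xs=(490,510))
caps("scene","black",y0=-.25,y1=-.2,x0=.6);caps("top","black",y0=-.25,y1=-.2,x0=.6)
E
```

```text
t 40.1 tcp [ 403.3 -220.7  101.1] phi -92.4 j6 55.1 w 36.2 ff 61.1 F [ 0.5 -0.1 -2.2]
wrist 500 rails [-263.4 -243.2 -200.1 -180.4] mid -221.7
wrist 520 rails [-263.9 -244.2 -200.8 -180.9] mid -222.5
wrist shoulder [ 415.3 -219.6   60.1   36.8   87.9] 3536
scene 500 rails [-261.3 -242.5 -198.7 -179.2] mid -220.6
scene 520 rails [-262.4 -242.6 -199.  -179.9] mid -220.8
scene shoulder [ 408.8 -218.6   60.8   59.6   87.3] 292
top 500 rails [-264.1 -242.8 -200.6 -181.2] mid -221.7
top 520 rails [-264.9 -243.5 -200.7 -181.4] mid -222.1
top shoulder [ 403.6 -218.7   60.6   60.8   86.2] 181
scene black cap [ 644.3 -227.4   19. ] z 123.6 sh [ 649.1 -227.4   43.8   68.4   89.9] red 149.0 blue -2.0 
top black cap [ 639.5 -227.8   19.6] z 124.1 sh [ 640.1 -227.6   55.1   43.7    0.9] red -180.0 blue 10.0
```

Black has shifted about 10 mm within the lane, which does no harm. Green is aligned at the apron, so I'll slide it in and push black slightly.

Request:
servo_tool([
  [30, 8, -0.2, 0, 0.01],
  [30, 20, -0.5, 0, 0.015],
  [30, 32, -0.8, 0, 0.015],
  [30, 44, -1.2, 0, 0.015],
  [30, 56, -1.5, 0, 0.015],
  [30, 68, -1.8, 0, 0.015],
  [30, 80, -2.1, 0, 0.015],
  [30, 92, -2.5, 0, 0.015],
  [30, 104, -2.8, 0, 0.015],
  [30, 116, -3.1, 0, 0.015],
  [30, 126, -3.4, 0, 0.015],
  [30, 126, -3.4, 0, 0.015],
])

```text
t: 41.85
tcp_pos: [0.5302, -0.2245, 0.1013]
tcp_rot: [0.0, 1.0, -0.013, 0.0]
contact_force: [-0.3, 0.7, -2.2]
width: 0.427
finger_force: 61.1
```

Request:
servo_tool([
  [30, 12, -0.3, 0, 0],
  [30, 24, -0.6, 0, 0],
  [30, 36, -0.9, 0, 0],
  [30, 46, -1.2, 0, 0],
  [30, 54, -1.4, 0, 0],
  [30, 61, -1.6, 0, 0],
  [30, 61, -1.6, -3, 0],
  [30, 61, -1.6, -3, 0],
])

```text
t: 42.85
tcp_pos: [0.5909, -0.226, 0.0985]
tcp_rot: [0.0, 1.0, -0.014, 0.001]
contact_force: [0.1, 1.1, -0.0]
width: 0.421
finger_force: 61.3
```

```bash
python3 - <<'E'
from h import *
pose(); caps("scene","black",y0=-.25,y1=-.2,x0=.6);caps("scene","green",y0=-.25,y1=-.2);caps("scene","orange")
E
```

```text
t 42.85 tcp [ 590.9 -226.    98.5] phi -91.6 j6 64.3 w 35.9 ff 61.3 F [ 0.1  1.1 -0. ]
scene black cap [ 654.6 -227.3   19.5] z 123.6 sh [ 647.4 -227.2   43.5   76.1   87.6] red 150.0 yellow 164.0 blue -3.0 
scene green cap [ 597.  -226.8   20.1] z 123.8 sh [ 611.5 -226.5   43.7   53.3   88. ] red 7.0 yellow 30.0 
scene orange cap [542.   83.6  19.4] z 123.5 sh [542.8  84.7  58.7  59.1  73.4] red -13.0 yellow 79.0
```

Request:
servo_tool([
  [60, 0, 0, 0, 0],
  [60, 0, 0, 0, 0],
  [60, 0, 0, 0, 0],
  [60, 0, 0, 0, 0],
  [60, 0, 0, 30, 0],
  [60, 0, 0, 60, 0],
  [60, 0, 0, 90, 0],
  [60, 0, 0, 108, 0],
])

```text
t: 44.0
tcp_pos: [0.5908, -0.2268, 0.2079]
tcp_rot: [0.001, 1.0, -0.014, 0.001]
contact_force: [-0.5, -0.4, -0.0]
width: 0.704
finger_force: 0.0
```

Request:
servo_tool([
  [60, -5, 25, 0, 0.1],
  [60, -10, 55, 0, 0.23],
  [60, -15, 90, 0, 0.37],
  [60, -20, 125, 0, 0.51],
  [60, -25, 160, 0, 0.65],
  [60, -30, 195, 0, 0.79],
  [60, -35, 230, 0, 0.93],
  [60, -40, 260, 0, 1.07],
  [60, -45, 290, 0, 1.21],
  [60, -50, 311, 0, 1.304],
  [60, -50, 311, 0, 1.304],
  [60, -50, 311, 0, 1.304],
])

```text
t: 45.5
tcp_pos: [0.5404, 0.0844, 0.2061]
tcp_rot: [0.0, 0.803, 0.595, -0.0]
contact_force: [-0.4, -0.4, -0.2]
width: 0.702
finger_force: 0.0
```

```bash
python3 - <<'E'
from h import *
pose(); caps("wrist","orange");caps("scene","orange")
caps("scene","black",y0=-.25,y1=-.2,x0=.6);caps("scene","green",y0=-.25,y1=-.2)
E
```

```text
t 45.5 tcp [540.4  84.4 206.1] phi -16.9 j6 18.6 w 60.0 ff 0.0 F [-0.4 -0.4 -0.2]
wrist orange cap [539.3  85.8  18.6] z 123.1 sh [538.8  85.2  59.7  59.9  73.6] red -15.0 yellow 73.0 blue 159.0 
scene orange cap [541.9  84.5  19.1] z 123.6 sh [542.8  85.1  58.6  60.5  72.8] red -16.0 yellow 78.0 
scene black cap [ 654.8 -228.2   20. ] z 123.5 sh [ 647.1 -226.7   43.1   76.2   86.7] red 148.0 yellow 162.0 blue 1.0 
scene green cap [ 594.6 -223.5   19.2] z 123.7 sh [ 600.6 -226.3   43.8   73.2   89.1] red -7.0 yellow 21.0
```

Request:
servo_tool([
  [60, -0.4, 0.9, -30, 0],
  [60, -0.4, 0.9, -60, 0],
  [60, -0.4, 0.9, -88, 0],
  [60, -0.4, 0.9, -109, 0],
  [60, -0.4, 0.9, -109, 0],
  [30, -0.4, 0.9, -109, 0],
  [30, -0.4, 0.9, -109, 0],
  [30, -0.4, 0.9, -109, 0],
  [30, -0.4, 0.9, -109, 0],
  [30, -0.4, 0.9, -109, 0],
])

```text
t: 46.95
tcp_pos: [0.541, 0.0859, 0.0985]
tcp_rot: [0.001, 0.803, 0.596, 0.001]
contact_force: [-0.3, -0.3, 5.1]
width: 0.424
finger_force: 61.2
```

Request:
servo_tool([
  [30, 0, 0, 13, 0],
  [30, -5, 10, 26, 0.1],
  [30, -15, 30, 27, 0.27],
  [30, -25, 50, 27, 0.44],
  [30, -36, 70, 27, 0.61],
  [30, -47, 90, 27, 0.78],
  [30, -57, 110, 27, 0.95],
  [30, -68, 130, 27, 1.12],
  [30, -78, 150, 27, 1.29],
  [30, -87, 167, 27, 1.45],
  [30, -93, 180, 26, 1.599],
  [30, -95, 183.5, 25.5, 1.599],
])

```text
t: 48.45
tcp_pos: [0.4441, 0.27, 0.123]
tcp_rot: [-0.0, 0.133, 0.991, -0.0]
contact_force: [-0.4, -0.1, -3.0]
width: 0.424
finger_force: 60.9
```

Request:
servo_tool([
  [30, 0, 0, 0, 0],
  [30, 0, 0, 0, 0],
  [30, 0, 0, 0, 0],
])

```text
t: 48.82
tcp_pos: [0.4451, 0.269, 0.1228]
tcp_rot: [-0.0, 0.133, 0.991, -0.0]
contact_force: [0.3, 0.6, -2.9]
width: 0.424
finger_force: 60.9
```

```bash
python3 - <<'E'
from h import *
pose(); caps("scene","orange",base=.024,y1=.33)
E
```

```text
t 48.83 tcp [445.1 269.  122.8] phi 74.7 j6 -51.1 w 36.2 ff 60.9 F [ 0.3  0.6 -2.9]
scene orange cap [448.8 268.9  19.5] z 148.1 sh [448.7 267.5  59.6  60.7  76.4] red 72.0 blue -107.0
```

Request:
servo_tool([
  [30, 0, 0, 0, 0],
  [30, 0, 0, 0, 0],
  [30, 0, 0, 0, 0],
  [30, 0, 0, 0, 0],
  [30, 0, 0, 0, 0],
  [30, 0, 0, 0, 0],
  [30, 0, 0, 0, 0],
  [30, 0, 0, 0, 0],
  [30, 0, 0, 0, 0],
  [30, 0, 0, 0, 0],
  [30, 0, 0, 0, 0],
  [30, 0, 0, 0, 0],
])

```text
t: 50.38
tcp_pos: [0.4448, 0.2695, 0.1228]
tcp_rot: [-0.0, 0.133, 0.991, -0.0]
contact_force: [-0.1, 0.3, -4.0]
width: 0.422
finger_force: 60.9
```

Request:
servo_tool([
  [30, 0, 0, 0, 0],
  [30, 0, 0, 0, 0],
  [30, 0, 0, 0, 0],
])

```text
t: 50.75
tcp_pos: [0.4448, 0.2695, 0.1228]
tcp_rot: [-0.0, 0.132, 0.991, -0.0]
contact_force: [-0.2, -0.0, -4.4]
width: 0.425
finger_force: 60.9
```

```bash
python3 - <<'E'
from h import *
pose(); caps("scene","orange",base=.024,y1=.33)
E
```

```text
t 50.75 tcp [444.8 269.5 122.8] phi 74.8 j6 -51.2 w 36.3 ff 60.9 F [-0.2 -0.  -4.4]
scene orange cap [448.3 270.4  19.7] z 148.1 sh [450.1 268.   61.3  57.7  71.5] red 67.0 blue -107.0
```

Request:
servo_tool([
  [30, 0, 0, 0, -0.175],
  [30, 0, 0, 0, -0.35],
  [30, 0, 0, 0, -0.525],
  [30, 0, 0, 0, -0.7],
  [30, 0, 0, 0, -0.875],
  [30, 0, 0, 0, -1.05],
  [30, 0, 0, 0, -1.225],
  [30, 0, 0, 0, -1.4],
  [30, 0, 0, 0, -1.571],
  [30, 0, 0, 0, -1.571],
  [30, 0, 0, 0, -1.571],
  [30, 0, 0, 0, -1.571],
])

```text
t: 52.3
tcp_pos: [0.4448, 0.2695, 0.1228]
tcp_rot: [-0.0, 0.794, 0.608, -0.0]
contact_force: [0.7, 0.6, -3.8]
width: 0.426
finger_force: 60.9
```

Request:
servo_tool([
  [30, 0, 0, 0, 0],
  [30, 0, 0, 0, 0],
  [30, 0, 0, 0, 0],
  [30, 0, 0, 0, 0],
  [30, 0, 0, 0, 0],
  [30, 0, 0, 0, 0],
  [30, 0, 0, 0, 0],
  [30, 0, 0, 0, 0],
  [30, 0, 0, 0, 0],
  [30, 0, 0, 0, 0],
  [30, 0, 0, 0, 0],
  [30, 0, 0, 0, 0],
])

```text
t: 53.8
tcp_pos: [0.4448, 0.2695, 0.1228]
tcp_rot: [-0.0, 0.795, 0.607, -0.0]
contact_force: [0.1, -0.0, -2.7]
width: 0.428
finger_force: 60.9
```

Request:
servo_tool([
  [30, 0, 0, 0, 0],
  [30, 0, 0, 0, 0],
  [30, 0, 0, 0, 0],
])

```text
t: 54.18
tcp_pos: [0.4448, 0.2695, 0.1228]
tcp_rot: [-0.0, 0.795, 0.607, -0.0]
contact_force: [0.0, 1.0, -2.7]
width: 0.425
finger_force: 60.9
```

```bash
python3 - <<'E'
from h import *
pose(); caps("scene","orange",base=.024,y1=.33)
E
```

```text
t 54.17 tcp [444.8 269.5 122.8] phi -15.2 j6 38.8 w 36.3 ff 60.9 F [ 0.   1.  -2.7]
scene orange cap [447.4 258.4  17.4] z 148.3 sh [447.3 267.2  59.2  60.2  75.6] red 14.0 yellow 80.0
```

Request:
servo_tool([
  [30, 0, 0, 0, -0.175],
  [30, 0, 0, 0, -0.35],
  [30, 0, 0, 0, -0.525],
  [30, 0, 0, 0, -0.7],
  [30, 0, 0, 0, -0.875],
  [30, 0, 0, 0, -1.05],
  [30, 0, 0, 0, -1.225],
  [30, 0, 0, 0, -1.4],
  [30, 0, 0, 0, -1.571],
  [30, 0, 0, 0, -1.571],
  [30, 0, 0, 0, -1.571],
  [30, 0, 0, 0, -1.571],
])

```text
t: 55.72
tcp_pos: [0.4448, 0.2694, 0.1227]
tcp_rot: [-0.0, 0.991, -0.132, -0.0]
contact_force: [-0.8, 0.9, -2.8]
width: 0.425
finger_force: 60.9
```

Request:
servo_tool([
  [30, 0, 0, 0, 0],
  [30, 0, 0, 0, 0],
  [30, 0, 0, 0, 0],
  [30, 0, 0, 0, 0],
  [30, 0, 0, 0, 0],
  [30, 0, 0, 0, 0],
  [30, 0, 0, 0, 0],
  [30, 0, 0, 0, 0],
  [30, 0, 0, 0, 0],
  [30, 0, 0, 0, 0],
  [30, 0, 0, 0, 0],
  [30, 0, 0, 0, 0],
])

```text
t: 57.22
tcp_pos: [0.4448, 0.2695, 0.1228]
tcp_rot: [-0.0, 0.991, -0.133, 0.0]
contact_force: [0.6, -0.3, -3.5]
width: 0.423
finger_force: 60.9
```

Request:
servo_tool([
  [30, 0, 0, 0, 0],
  [30, 0, 0, 0, 0],
  [30, 0, 0, 0, 0],
])

```text
t: 57.6
tcp_pos: [0.4448, 0.2695, 0.1228]
tcp_rot: [-0.0, 0.991, -0.133, 0.0]
contact_force: [0.1, 0.5, -3.4]
width: 0.425
finger_force: 60.9
```

```bash
python3 - <<'E'
from h import *
pose(); caps("scene","orange",base=.024,y1=.33)
E
```

```text
t 57.6 tcp [444.8 269.5 122.8] phi -105.3 j6 128.8 w 36.3 ff 60.9 F [ 0.1  0.5 -3.4]
scene orange cap [446.6 269.9  19.9] z 148.2 sh [448.  268.7  60.2  56.9  73.9] red -113.0 yellow -17.0 blue 66.0
```

All nine sides have been read. I'm carrying orange to the apron.

Request:
servo_tool([
  [30, -2, -20, 8, 0.02],
  [30, -5, -60, 16, 0.04],
  [30, -9, -105, 16, 0.06],
  [30, -13, -150, 16, 0.08],
  [30, -17, -195, 16, 0.1],
  [30, -21, -240, 16, 0.12],
  [30, -25, -285, 16, 0.14],
  [30, -28, -330, 16, 0.16],
  [30, -32, -375, 16, 0.18],
  [30, -36, -420, 16, 0.2],
  [30, -40, -463, 16, 0.22],
  [30, -42, -490.5, 16, 0.235],
])

```text
t: 59.15
tcp_pos: [0.4029, -0.2233, 0.139]
tcp_rot: [0.0, 1.0, -0.016, 0.0]
contact_force: [-0.1, 0.2, -4.1]
width: 0.425
finger_force: 61.2
```

Request:
servo_tool([
  [30, 0, 0, 0, 0],
  [30, 0, 0, -13, 0],
  [30, 0, 0, -26, 0],
  [30, 0, 0, -35, 0],
  [30, 0, 0, -38, 0],
  [30, 0, 0, -38, 0],
])

```text
t: 59.9
tcp_pos: [0.4028, -0.2207, 0.1005]
tcp_rot: [-0.0, 1.0, -0.015, -0.0]
contact_force: [0.1, -0.0, -3.1]
width: 0.428
finger_force: 61.4
```

```bash
python3 - <<'E'
from h import *
pose(); im=lane("wrist",xs=(490,510)); lane("scene",xs=(490,510)); lane("top",xs=(490,510))
for n in("scene","top"): caps(n,"green",y0=-.25,y1=-.2);caps(n,"black",y0=-.25,y1=-.2,x0=.6)
E
```

```text
t 59.9 tcp [ 402.8 -220.7  100.5] phi -91.8 j6 54.4 w 36.5 ff 61.4 F [ 0.1 -0.  -3.1]
wrist 500 rails [-263.2 -243.2 -200.2 -180.5] mid -221.7
wrist 520 rails [-263.7 -244.1 -200.7 -181.1] mid -222.4
wrist shoulder [ 412.1 -219.8   60.1   36.9   88.7] 3423
scene 500 rails [-261.4 -242.  -198.9 -179.1] mid -220.5
scene 520 rails [-262.3 -242.7 -199.  -179.4] mid -220.9
scene shoulder [ 406.3 -218.5   60.2   59.9   89.3] 289
top 500 rails [-263.9 -243.6 -200.9 -181. ] mid -222.2
top 520 rails [-265.1 -243.  -200.3 -181.9] mid -221.7
top shoulder [ 401.4 -217.8   59.5   59.    89.1] 175
scene green cap [ 594.3 -222.3   19.5] z 123.5 sh [ 602.2 -226.1   44.2   72.7   87.7] red -9.0 yellow 18.0 
scene black cap [ 653.9 -226.7   19.3] z 123.8 sh [ 646.7 -227.3   43.3   77.2   87.9] red 150.0 yellow 164.0 blue -4.0 
top green cap [ 591.8 -222.3   18.7] z 124.1 sh [ 599.5 -227.3   44.6   75.2   89.2] red -10.0 yellow 8.0 
top black cap [ 650.  -228.4   19.6] z 123.9 sh [ 644.5 -228.2   43.3   72.4   88.5] red -179.0 yellow 164.0 blue 12.0
```

Request:
servo_tool([
  [30, 8, -0.2, 0, -0.005],
  [30, 20, -0.5, 0, -0.01],
  [30, 32, -0.8, 0, -0.01],
  [30, 44, -1.2, 0, -0.01],
  [30, 56, -1.5, 0, -0.01],
  [30, 68, -1.8, 0, -0.01],
  [30, 80, -2.1, 0, -0.01],
  [30, 92, -2.5, 0, -0.01],
  [30, 104, -2.8, 0, -0.01],
  [30, 116, -3.1, 0, -0.01],
  [30, 125, -3.4, 0, -0.01],
  [30, 130, -3.5, 0, -0.01],
])

```text
t: 61.75
tcp_pos: [0.5333, -0.2246, 0.1007]
tcp_rot: [-0.0, 1.0, -0.02, -0.0]
contact_force: [-1.6, -0.3, -1.8]
width: 0.424
finger_force: 61.5
```

Request:
servo_tool([
  [30, 0, 0, -2.5, 0],
  [30, 0, 0, -2.5, 0],
  [60, 0, 0, -2.5, 0],
  [60, 0, 0, -2.5, 0],
  [60, 0, 0, -2.5, 0],
  [60, 0, 0, -2.5, 0],
  [60, 0, 0, 30, 0],
  [60, 0, 0, 60, 0],
  [60, 0, 0, 90, 0],
  [60, 0, 0, 108, 0],
])

```text
t: 63.0
tcp_pos: [0.5334, -0.2249, 0.2105]
tcp_rot: [0.0, 1.0, -0.021, 0.001]
contact_force: [0.4, 0.1, 0.8]
width: 0.704
finger_force: 0.0
```

```bash
python3 - <<'E'
from h import *
pose()
for n in("scene","top"):
  for k in("orange","green","black"): im=caps(n,k,y0=-.25,y1=-.2,x0=.6 if k=="black" else .4)
  im,d,c=grab(n);P=cloud(c,d); m=(d>0)&(P[...,2]>.130)&(P[...,2]<.142)&(abs(P[...,0]-.472)<.03)&(abs(P[...,1]+.31)<.03)
  print("post",m.sum(),P[m].mean(0)*1000 if m.any() else None)
im,d,c=grab("wrist"); cv2.imwrite("pics/w4.png",im)
E
```

```text
t 63.0 tcp [ 533.4 -224.9  210.5] phi -92.4 j6 62.7 w 60.1 ff 0.0 F [0.4 0.1 0.8]
scene orange cap [ 535.5 -222.1   19.4] z 123.5 sh [ 540.9 -224.2   42.5   71.6   88. ] yellow 28.0 
scene green cap [ 594.  -223.5   19.6] z 123.6 sh [ 592.7 -225.8   43.7   89.    88. ] red -6.0 yellow 87.0 
scene black cap [ 654.8 -227.3   19.6] z 123.5 sh [ 647.3 -227.2   43.1   77.    87.8] red 149.0 yellow 161.0 blue -4.0 
post 50 [ 475.93454687 -308.09323499  134.56665257]
top orange cap [ 529.2 -221.6   19.1] z 124.3 sh [ 5.382e+02 -2.269e+02  7.330e+01  3.880e+01  3.000e-01] yellow 4.0 
top green cap [ 592.9 -222.4   18.5] z 124.1 sh [ 592.9 -223.7   40.9   90.7   84. ] red -14.0 yellow 126.0 
top black cap [ 648.9 -227.    19.9] z 124.2 sh [ 643.  -228.3   43.1   75.1   89.6] red -172.0 yellow 163.0 blue 9.0 
post 32 [ 471.38347967 -308.85658634  135.91442077]
```

View pics/w4.png

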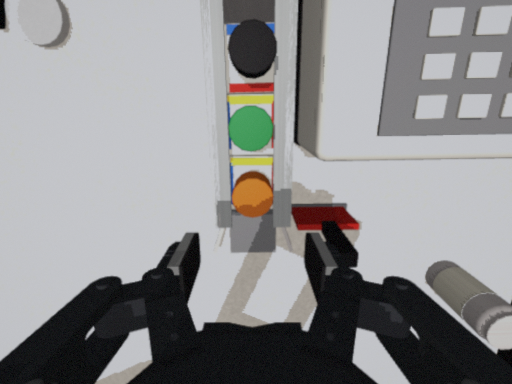

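The lane holds orange, green and black in a row at pixels (252,195), (250,128) and (252,48). The gate's red plate is open at (325,217) with its post at (340,240). Next I'll grip the post and shut the gate.

Request:
servo_tool([
  [60, -15, -20, 0, 0],
  [60, -32, -45, 0, 0],
  [60, -50, -70, 0, 0],
  [60, -60.5, -83.5, 0, 0.015],
  [60, -60.5, -83.5, 0, 0.015],
  [60, -60.5, -83.5, -40, 0.015],
  [60, -60.5, -83.5, -80, 0.015],
  [60, -60.5, -83.5, -105, 0.015],
  [60, -60.5, -83.5, -111, 0.015],
  [60, -60.5, -83.5, -111, 0.015],
])

```text
t: 64.7
tcp_pos: [0.4728, -0.3077, 0.0979]
tcp_rot: [-0.0, 1.0, -0.013, -0.0]
contact_force: [2.0, 0.3, 0.6]
width: 0.704
finger_force: 0.0
```

Request:
servo_tool([
  [0, 0, 0, 0, 0],
  [0, 0, 0, 0, 0],
  [0, 0, 0, 0, 0],
  [0, 0, 0, 0, 0],
  [0, 0, 0, 0, 0],
  [0, 0, 0, 0, 0],
], newtons=25)

```text
t: 65.45
tcp_pos: [0.4729, -0.3086, 0.0988]
tcp_rot: [0.001, 1.0, -0.013, 0.001]
contact_force: [-0.5, -0.0, 6.4]
width: 0.182
finger_force: 27.4
```

Request:
servo_tool([
  [0, 0.2, 8, 0, 0],
  [0, 0.4, 16, 0, 0],
  [0, 0.7, 24, 0, 0],
  [0, 0.9, 32, 0, 0],
  [0, 1.1, 40, 0, 0],
  [0, 1.3, 48, 0, 0],
  [0, 1.5, 56, 0, 0],
  [0, 1.7, 64, 0, 0],
  [0, 1.9, 72, 0, 0],
  [0, 2.1, 78, 0, 0],
  [0, 2.3, 83, 0, 0],
  [0, 2.3, 83, 0, 0],
])

```text
t: 66.95
tcp_pos: [0.4751, -0.225, 0.0988]
tcp_rot: [0.0, 1.0, -0.013, 0.001]
contact_force: [-0.7, 1.9, 7.7]
width: 0.183
finger_force: 27.6
```

Request:
servo_tool([
  [0, 0, 1, 0, 0],
  [0, 0.1, 2, 0, 0],
  [0, 0.1, 3, 0, 0],
  [0, 0.1, 4, 0, 0],
  [0, 0.1, 4, 0, 0],
])

```text
t: 67.58
tcp_pos: [0.4752, -0.222, 0.0988]
tcp_rot: [0.001, 1.0, -0.013, 0.001]
contact_force: [-1.6, -1.8, 6.8]
width: 0.185
finger_force: 27.5
```

Request:
servo_tool([
  [0, 0, 1, 0, 0],
  [0, 0, 2, 0, 0],
  [0, 0, 3, 0, 0],
  [0, 0, 4, 0, 0],
  [0, 0, 4, 0, 0],
])

```text
t: 68.2
tcp_pos: [0.4753, -0.2218, 0.0988]
tcp_rot: [0.004, 1.0, -0.012, 0.001]
contact_force: [-5.7, -17.3, 1.8]
width: 0.18
finger_force: 27.3
```

The gate hit its stop at y ≈ -222, on the lane's middle line. I'll relax the push, release and retreat.

Request:
servo_tool([
  [0, 0, -2, 0, 0],
  [0, 0, -3, 0, 0],
  [40, 0, -3, 0, 0],
  [40, 0, -3, 0, 0],
  [40, 0, -3, 0, 0],
  [40, 0, -3, 0, 0],
  [40, 0, -3, 30, 0],
  [40, 0, -3, 70, 0],
  [40, 0, -3, 110, 0],
  [40, 0, 40, 120, 0],
  [40, 0, 90, 120, 0],
  [40, 0, 140, 120, 0],
])

```text
t: 69.7
tcp_pos: [0.4747, -0.0757, 0.218]
tcp_rot: [-0.0, 1.0, -0.013, 0.0]
contact_force: [0.4, 0.1, 1.0]
width: 0.469
finger_force: 0.0
```

Request:
servo_tool([
  [40, 0, 40, 0, 0],
  [40, 0, 80, 0, 0],
  [40, 0, 100, 0, 0],
  [40, 0, 100, 0, 0],
])

```text
t: 70.2
tcp_pos: [0.4744, 0.0242, 0.2177]
tcp_rot: [-0.0, 1.0, -0.012, -0.0]
contact_force: [-0.8, -0.6, 0.0]
width: 0.472
finger_force: 0.0
```

```bash
python3 - <<'E'
from h import *
pose()
for n in("scene","top"):
  for k in("orange","green","black"): im=caps(n,k,y0=-.25,y1=-.2,x0=.6 if k=="black" else .4)
  im,d,c=grab(n);P=cloud(c,d); m=(d>0)&(P[...,2]>.130)&(P[...,2]<.142)&(abs(P[...,0]-.475)<.02)&(abs(P[...,1]+.22)<.05)
  print("post",m.sum(),P[m].mean(0)*1000 if m.any() else None)
  if n=="scene": cv2.imwrite("pics/end.png",im)
E
```

```text
t 70.2 tcp [474.4  24.2 217.7] phi -91.3 j6 85.9 w 40.3 ff 0.0 F [-0.8 -0.6  0. ]
scene orange cap [ 533.8 -223.4   20.1] z 123.7 sh [ 540.4 -224.    42.8   71.7   89. ] yellow 29.0 
scene green cap [ 595.5 -223.5   19.3] z 123.5 sh [ 594.1 -226.2   43.8   87.3   88.7] red -7.0 yellow 95.0 
scene black cap [ 654.6 -227.    19.2] z 123.6 sh [ 647.7 -227.2   43.2   76.7   87.6] red 150.0 yellow 161.0 blue -5.0 
post 46 [ 479.18000925 -219.37923597  134.76710594]
top orange none
top green none
top black cap [ 650.1 -227.4   20. ] z 123.8 sh [ 653.3 -229.7   45.5   51.3   81.6] red -157.0 blue 11.0 
post 0 None
```

View pics/end.png

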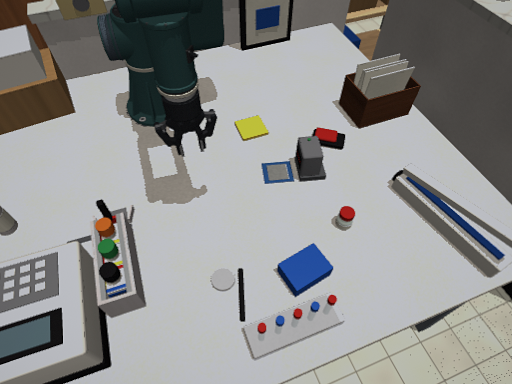

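The final picture shows all three bottles in the lane at pixels (105,227), (107,248) and (110,272). The gate post is centred on the mouth at (104,210), and the bystanders are where they were. I'm handing in.

```bash
python3 -c "
from rig import env
print(env.job_done())"
```

```text
the job is handed in; nothing more can be done
None
```

All three bottles (black, green, orange) were held red, yellow, then blue at the reader, then slid into the lane in that order with the red gate shut to its stop behind them; the job is handed in, and no verdict came back.

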